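# Clamp the basket base and hold the forming block over it

## Task

First swing the wooden clamp bar fully down onto the basket base. Then pick up the oblong forming block by its handle, carry it over the things on the table and in between the upright stakes without bumping the basket, and hold it about a centimetre above the basket's floor, centred, upright and square with the rectangle of stakes and touching nothing there, so that I can slip a lining under it. Finish while still holding it still in the air; do not put it down or let go, and leave the other things where they are.

Things in the scene. Friction and masses are not known exactly. Their poses are not given: they have to be found in the camera images.
- clamp (a joint): hinge of the clamp bar, rad: 0 = bar level, fully down on the basket base (hard stop); grows as its free end rises, to 1.25; starts raised, 0.6 to 1.1. Stiff by friction (0.4 N m), so the bar stays where it is left; pushing its free end down takes about 2 N
- clamp_hinge (a point): point on the clamp's hinge axis, mid-width and mid-thickness of the bar, 31 mm above the table. The wooden bar is 24 mm wide, 14 thick; when down it runs from here along the basket floor's -y, its centre line 70 mm to the -x side of the floor's centre, outside the stakes, and its end stands out beyond the board
- clamp_end (a point): middle of the upper face of the paddle (36 mm wide, 44 long, 14 thick) at the clamp bar's free end: 238 mm from the hinge axis along the bar, 7 mm above its mid-plane; 38 mm above the table when down. z axis normal to the upper face, -y axis along the bar away from the hinge
- basket_floor (a point): centre of the top of the basket's floor, 24 mm above the table, z up; x short side, y long side. Plywood base 140 (x) by 160 (y) on a weaving board 190 by 220. Twelve wooden stakes, 6 thick, rise 60 mm above this point on a rectangle 90 (x) by 130 (y) between centres; a woven band 12 high runs round on it, leaving 80 by 120 mm free inside. Place and yaw (within 0.3 rad) vary
- block_center (a point): centre of the oblong plain-wood forming block, half-way up its 125 mm height. Lower 75 mm: body 60 (x) by 100 (y) mm; on top, centred, a bar handle 22 (x) by 60 (y), 50 mm high, to be pinched across x. z up; about 0.32 kg (varies). Starts upright on the table, yaw within 0.7 rad. A half turn makes no difference
- drum_center (a point): centre, 62.5 mm above the table, of the round forming block (not to be used): plain wood drum 100 mm across and 75 mm high with the same bar handle on top, 125 mm in all. It and the oblong block swap places at random
- glue_jar: closed jar 52 mm across, 95 mm high, standing between the blocks and the basket; origin at its underside. Leave it
- pot: small woven pot 66 mm across, 80 mm high, between the blocks and the basket; origin at its underside. Leave it
- bottle: clear bottle 68 mm across, 220 mm high, at the back; origin at its underside. Leave it
- scissors: scissors lying flat, about 165 mm long, 8 mm high, right of the basket; origin under the pivot. Leave them
- rods: tied bundle of weaving rods, 360 mm long (y), 32 mm wide, 15 mm high, at the back; origin under its centre. Leave it
- tape: roll of paper tape lying flat, 64 mm across, 24 mm high, at the back; origin at its underside. Leave it
Not all that is in view belongs to the job. What is shaped like the part that bears block_center but green is not meant.

How it is judged (in metres and radians):
On the way, in this order (a step that is already met when the one before it is completed fails the run):
1. the clamp bar is fully down (within 0.05 rad) while the oblong block still stands at its start (value of joint clamp below 0.05 rad and distance of block_center from where it was at the start of the episode below 0.03 m), for 0.2 s.
2. the oblong block is held in the fingers, its underside more than 50 mm above the table (height (world z) of block_center above 0.1125 m and contact force between the fingers and block above 2 N), for 0.2 s.
At the end, for the whole second after the job is handed in: Clamp bar down (under 0.06 rad); oblong block gripped (over 2 N), still (under 20 mm/s), underside 3 to 20 mm above the basket floor, centred within 8 mm, square within 0.12 rad, upright within 0.08 rad, not touching basket, stakes or board (value of joint clamp below 0.06 rad and horizontal distance between block_center and basket_floor below 0.008 m and z of block_center in the frame of basket_floor between 0.0655 and 0.0825 m and angle between the x axis of block_center and the x axis of basket_floor, either way round below 0.12 rad and angle between block_center's own z axis and vertical below 0.08 rad and contact force between block and the fingers above 2 N and contact force between block and board below 0.05 N and linear speed of block below 0.02 m/s); the arm keeps its last pose, push and grip.
It fails at once if something bumps the basket or its stakes with more than 4 N (contact force between anything else and basket above 4 N).
It fails at once if another thing on the table is moved more than 30 mm (distance of any of drum_center, glue_jar, pot, bottle, scissors, rods, tape from where it was at the start of the episode above 0.03 m).
It also fails if it takes over 61 s, if anything falls off the work surface, if the arm or the gripper's body presses on something with over 40 N, if the wrist force passes 120 N, or if a joint passes its speed limit or range.

## Robot

A 7-joint arm with a two-finger parallel gripper is mounted at the origin on the work surface. World frame = base frame: x ahead of the robot, y to its left, z up, the work surface at z = 0. Lengths are in m, angles in degrees, forces in N, time in s.
With the tool pointing down it reaches from about 0.425 to 0.875 m from the base axis. Payload 4.7 kg.
Tool frame: the origin (TCP) lies at the very end of the fingers, on their centre line; the grasp point (between the pads) lies 19 mm behind it; x points along the fingers, z is the direction in which the jaws open and shut, and the axes are right-handed (so a half turn about x gives the same grasp; the last joint's range is limited). The gripper opens to 87 mm and grips with 3 to 60 N. Pads are 19 mm wide; open, the fingers measure 117 mm over their backs; the gripper's body (75 mm by 190 mm) begins 51 mm behind the grasp point.
Start: joints at [-75.51, 18.392, -4.016, 83.108, 1.295, 78.541, -3.26], TCP at [0.154, 0.632, 0.223] pointing down, gripper open.
Joint ranges: [-163.93, 163.93], [-17.29, 119.83], [-79.2, 71.16], [3.27, 140.29], [-89.18, 269.18], [5.43, 117.66], [-154.24, 154.24]. Speed limits (degrees/s): [147.25, 147.25, 180, 180, 180, 180, 180].

## Interface

Orientations are given as [roll, pitch, yaw] about the fixed x, y, z axes, in that order (R = Rz(yaw) Ry(pitch) Rx(roll)).
In Python, from cell import env gives the robot as it stands. The module is installed in compiled form; this text tells all that it offers.
- The arm moves only by the tool drive_tool, never from a script. Its argument "increments" is a list of rows, each a list of 2 entries, a list of its own where there are three numbers: the shift along the tool's x, y, z scaled (see below), then the turn, a rotation vector about the tool's x, y, z scaled (see below). In form: [[[dx, dy, dz], [wx, wy, wz]], ...]. A call has 1 to 10 rows; each row shifts and turns the commanded pose from where the row before left it, along the tool's axes as they then stand; what a row does not reach is not made up. The controller multiplies each number of a shift by 0.04 m and each number of a turn by 120 degrees. A row lasts 1/10 s, in which the tool goes at most 50 mm and 8.59 degrees, less where a joint would pass 70% of its speed; a pose out of reach is approached as far as the arm can. A call with a number of a shift or a turn outside -1 to 1 is refused whole. A call with a gripper value outside its range is refused whole. "hand" is the gripper's target within -1 to 1 (fully open at 1, half-way at 0, shut at -1), set as the call begins (left out, the last holds). The fingers move at their own pace and stop on an object; "squeeze" is the grip in N (left out, the last holds). Time passes only in rows, so rows that do not move let the fingers close. It gives the time, the measured TCP pose, the force and the opening at its end, in the units of the state.
- env.get_obs(): the state, without advancing time (a new reading comes with each control period).
- env.read_camera(name): name is "scene" or "top" or "wrist"; returns a dict with "frame" (400x640x3 uint8, red, green, blue), "fx", "fy", "cx", "cy" (pixels), "distortion" ([k1, k2, p1, p2, k3] as OpenCV has them; the pictures are not rectified), "R" (3x3) and "t" (3): a world point X has camera coordinates R X + t. Camera axes: x right, y down, z forward; pixel columns grow to the right and rows downward; lengths in m; the calibration is good to about 2 mm. A picture is of the moment at which its call begins. There is no depth.
- env.sign_off(): hands the job in, once; it reports no verdict.
The state is a dict: "time_s": time; "qpos": joint angles; "joint_velocities": joint speeds; "effort": joint torques, N m; "tool_pos": TCP position; "tool_rot": TCP orientation; "force": force on the tool from outside, world axes, zero at the start; "wrist_torque": the same for the moment, N m; "grip_width": finger opening in m.
Only numpy, scipy, OpenCV 4.12 (cv2) and the standard library are available. Lean on these libraries where they do the work, as an engineer would, in place of code of your own. Each camera call takes 0.05 s, during which the arm holds its last target.

## Working session

There is one attempt and no reset: what is moved stays moved. The work goes in short steps, Python scripts to look and compute and a tool call to move; the robot and the scene stay as the last step left them, time stands still between calls to the robot, and variables do not carry over. Pictures are saved under pics/ and viewed, and the job is handed in when it is done.

Besides the shell and the picture viewer there is one more tool, called after "Request:" as name([rows], argument=value, ...), one row to a line, values as JSON. drive_tool: Moves the arm, as the interface text tells. Shifts and turns lie within -1 to 1; 1 stands for 0.04 m of shift or 120 degrees of turn. Its arguments: {"type":"object","properties":{"increments":{"type":"array"},"hand":{"type":"number"},"squeeze":{"type":"number"}},"required":["increments"]}

```bash
mkdir -p pics; cat > h.py <<'E'
import numpy as np, cv2, pickle
from cell import env
def shot(n,tag):
    c=env.read_camera(n); pickle.dump(c,open(f'pics/{tag}.pkl','wb')); cv2.imwrite(f'pics/{tag}.png',c['frame'][:,:,::-1]); return c
def load(tag): return pickle.load(open(f'pics/{tag}.pkl','rb'))
def K(c): return np.array([[c['fx'],0,c['cx']],[0,c['fy'],c['cy']],[0,0,1.]])
def ray(c,uv,z):
    p=cv2.undistortPoints(np.array(uv,float).reshape(-1,1,2),K(c),np.array(c['distortion'],float)).reshape(-1,2)
    R=np.array(c['R']);o=-R.T@np.array(c['t']); d=np.c_[p,np.ones(len(p))]@R
    return o+d*((z-o[2])/d[:,2])[:,None]
def proj(c,X):
    r,_=cv2.Rodrigues(np.array(c['R'],float)); return cv2.projectPoints(np.array(X,float).reshape(-1,1,3),r,np.array(c['t'],float),K(c),np.array(c['distortion'],float))[0].reshape(-1,2)
def crop(tag,x0,y0,x1,y1,s,out):
    im=cv2.imread(f'pics/{tag}.png')[y0:y1,x0:x1]; cv2.imwrite(f'pics/{out}.png',cv2.resize(im,None,fx=s,fy=s,interpolation=cv2.INTER_CUBIC))
E
python3 - <<'E'
from h import *
print(env.get_obs())
for n in('scene','top','wrist'):
    c=shot(n,n+'0'); print(n,c['fx'],-np.array(c['R']).T@c['t'],np.array(c['R']).round(2).tolist())
E
```

```text
{'time_s': 0.0, 'qpos': array([-75.51115462,  18.43812352,  -4.01356224,  83.17701316,
         1.29518146,  78.53970711,  -3.2605759 ]), 'joint_velocities': array([-0.03188207, -0.0192945 , -0.0649765 , -0.10720193,  0.10045625,
       -0.13083515, -0.02666974]), 'effort': array([ 2.31127542e-04, -4.91293716e+01, -4.03679274e-01, -3.12529492e+01,
       -6.37595449e-02,  4.39919543e-02,  1.93324217e-04]), 'tool_pos': array([0.1536735 , 0.63099253, 0.22145335]), 'tool_rot': array([-176.53975337,   89.89020256, -100.22121085]), 'force': array([0.07103249, 0.0531051 , 0.03519507]), 'wrist_torque': array([ 0.05875807, -0.02642021, -0.0424496 ]), 'grip_width': 0.08734319460384687}
scene 419.79286682883145 [1.50808335 0.25686969 0.826907  ] [[-0.28, 0.96, 0.01], [0.56, 0.17, -0.81], [-0.78, -0.22, -0.59]]
top 478.8546092246745 [ 0.41668733 -0.00580809  1.31799884] [[-0.01, -1.0, 0.03], [-0.99, 0.01, -0.11], [0.11, -0.03, -0.99]]
wrist 342.37295598741935 [0.08121406 0.64865895 0.38239589] [[0.24, 0.97, -0.0], [0.94, -0.23, 0.27], [0.26, -0.07, -0.96]]
```

View pics/scene0.png

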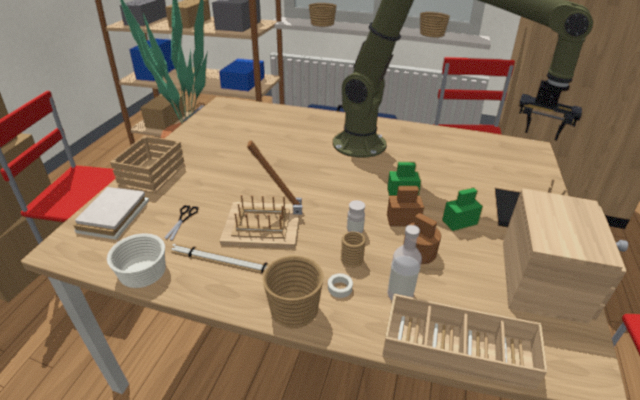

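View pics/top0.png

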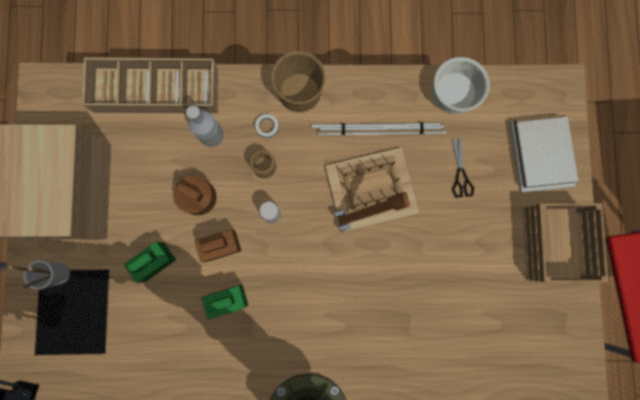

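View pics/wrist0.png

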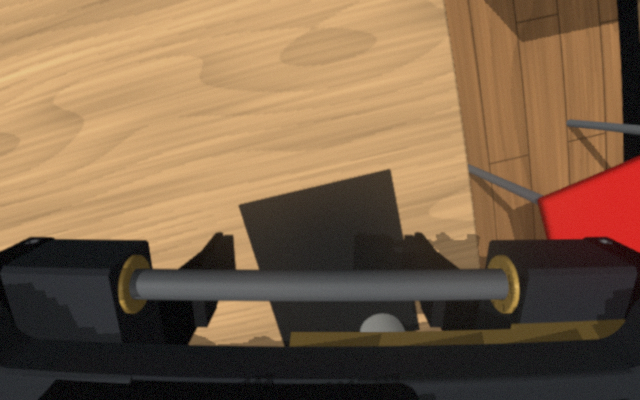

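The scene and top pictures agree. The basket is at top (372,188) and the clamp is raised, running from its hinge at about (340,220) towards (400,203). 

Candidates for the oblong block in the top picture:
- brown block with a rectangular body at (217,245)
- brown round drum at (194,195)
- green blocks at (149,261) and (224,301), which are decoys

I choose the one at (217,245) and will check it in a close crop.

```bash
python3 - <<'E'
from h import *
crop('top0',120,160,280,270,5,'c1'); crop('top0',310,135,430,240,6,'c2'); crop('scene0',210,130,310,255,5,'c3')
E
```

```text
(no output)
```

View pics/c1.png

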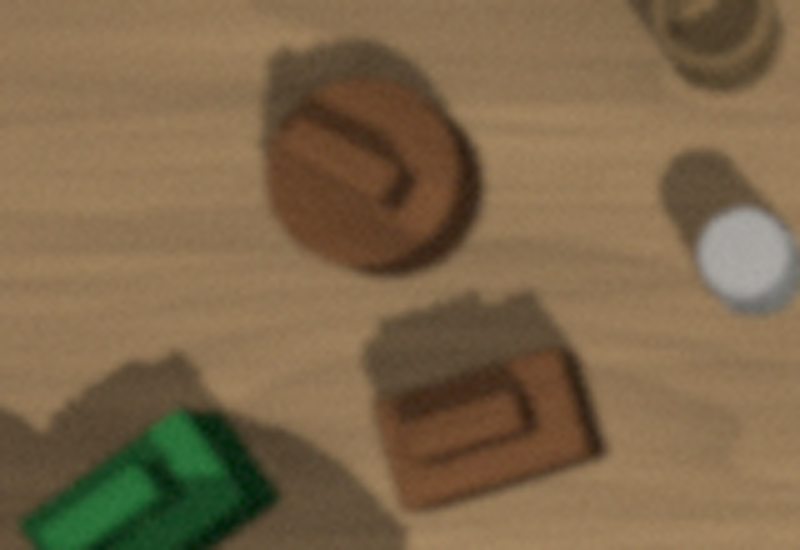

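View pics/c2.png

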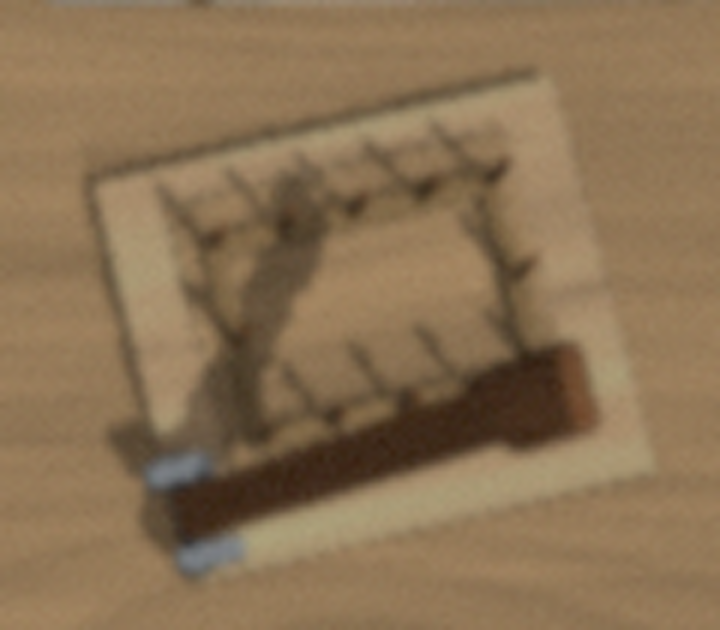

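View pics/c3.png

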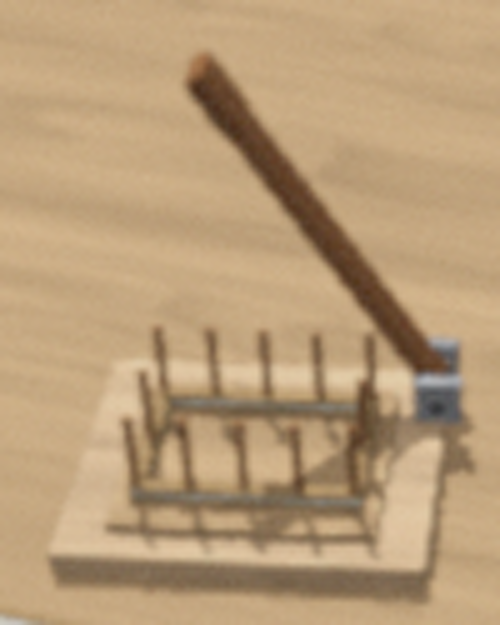

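The crop confirms it: the brown block at top (217,245) has a rectangular body and a bar handle, so it is the oblong one. (194,195) is the round drum.

```bash
python3 - <<'E'
from h import *
crop('scene0',375,180,455,270,7,'c4')
from scipy.optimize import least_squares
T=load('top0');S=load('scene0')
tips=[(-45,y) for y in(-65,-32.5,0,32.5,65)]+[(45,y) for y in(-65,-32.5,0,32.5,65)]+[(0,-65),(0,65)]
tips=np.array([(a,b,60) for a,b in tips])/1000
sc=np.array([(158,330),(211,333),(264,335),(317,337),(369,338),(128,420),(183,428),(240,428),(296,430),(353,430),(143,373),(363,383)])/5+[210,130]
tp={9:(212,240),8:(287,228),7:(355,206),6:(428,188),5:(497,172),10:(525,268),2:(330,415),1:(408,398)}
ti=list(tp); tpv=np.array([tp[i] for i in ti])/6+[310,135]
def W(p,L): c,s=np.cos(p[2]),np.sin(p[2]); return L@np.array([[c,s,0],[-s,c,0],[0,0,1]])+[p[0],p[1],.024]
for use in('both','s','t'):
  def f(p):
    w=W(p,tips); a=(proj(S,w)-sc).ravel(); b=(proj(T,w)[ti]-tpv).ravel()
    return np.r_[a,b] if use=='both' else a if use=='s' else b
  r=least_squares(f,[.55,-.1,.2],loss='soft_l1'); print(use,r.x,np.degrees(r.x[2]),np.abs(f(r.x)).mean()); 
  if use=='both': print(f(r.x).reshape(-1,2).round(1).tolist())
E
```

```text
both [ 0.60436967 -0.17696531  0.21637932] 12.397621711782469 1.69404751139871
[[0.8, -1.8], [0.7, -1.9], [0.7, -1.8], [0.7, -1.7], [0.9, -1.4], [0.2, -1.7], [0.3, -2.7], [0.0, -2.1], [0.1, -1.9], [-0.1, -1.4], [0.6, -1.6], [0.1, -1.4], [-0.1, -2.0], [-0.6, -2.6], [0.1, -1.7], [-0.0, -1.3], [0.4, -1.3], [-0.1, -0.8], [12.4, -3.2], [11.4, -3.1]]
s [ 0.61272555 -0.17480092  0.2363307 ] 13.540751848093338 0.16596374487332946
t [ 0.59904033 -0.17505623  0.19437873] 11.137081038444965 2.008992635385617
```

View pics/c4.png

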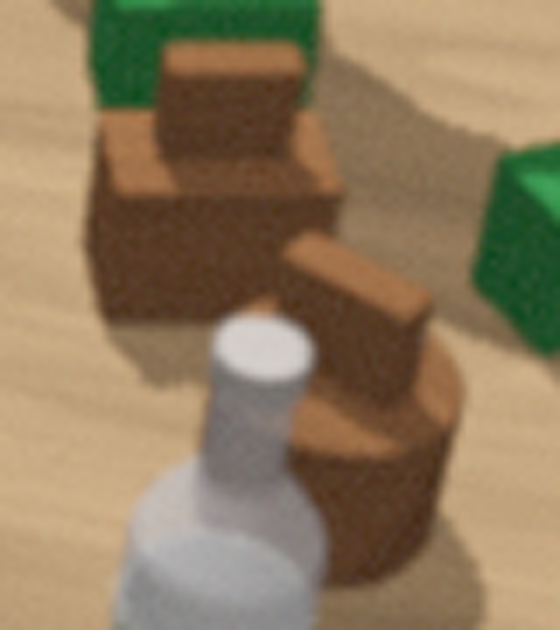

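```bash
cat > fit.py <<'E'
from h import *
from scipy.optimize import least_squares
tips=[(-45,y) for y in(-65,-32.5,0,32.5,65)]+[(45,y) for y in(-65,-32.5,0,32.5,65)]+[(0,-65),(0,65)]
tips=np.array([(a,b,60) for a,b in tips])/1000
def W(p,L,z0=.024): c,s=np.cos(p[2]),np.sin(p[2]); return np.array(L)@np.array([[c,s,0],[-s,c,0],[0,0,1]])+[p[0],p[1],z0]
def dofit(obs,p0,z0):
  def f(p): return np.concatenate([(proj(c,W(p,L,z0))-uv).ravel() for c,L,uv in obs])
  r=least_squares(f,p0,loss='soft_l1'); return r.x,f(r.x).reshape(-1,2).round(1).tolist()
E
python3 - <<'E'
from fit import *
T=load('top0');S=load('scene0')
sc=np.array([(158,330),(211,333),(264,335),(317,337),(369,338),(128,420),(183,428),(240,428),(296,430),(353,430),(143,373),(363,383)])/5+[210,130]
tp={9:(212,240),8:(287,228),7:(355,206),6:(428,188),5:(497,172),10:(525,268),3:(330,415),2:(408,398)}
ti=list(tp); tpv=np.array([tp[i] for i in ti])/6+[310,135]
A=(S,tips,sc);B=(T,tips[ti],tpv)
for o in([A,B],[A],[B]): x,r=dofit(o,[.6,-.17,.2],.024); print(x,np.degrees(x[2]),r)
# block: handle top + body top corners; z from table
h=[(-11,-30,125),(-11,30,125),(11,30,125),(11,-30,125)]
b=[(-30,-50,75),(-30,50,75),(30,50,75),(30,-50,75)]
top=np.array([(605,455),(412,510),(375,395),(568,345)])/5+[120,160]
A=(T,np.array(b)/1e3,top)
# scene: handle top corners far-left(-x,-y),far-right,near-right,near-left
s1=np.array([(170,45),(298,43),(303,70),(163,72)])/7+[375,180]
s2=np.array([(100,115),(342,190),(112,193)])/7+[375,180]
B=(S,np.array(h)/1e3,s1);C=(S,np.array([b[0],b[2],b[3]])/1e3,s2)
for o in([A,B,C],[A],[B,C]): x,r=dofit(o,[.45,.2,.2],0); print(x,np.degrees(x[2]),r)
for nm,uv,z in(('drum',(193,194),.075),('jar',(269,210),.095),('pot',(262,158),.08),('bottle',(193,111),.22),('green',(224,298),.12),('rods',(378,129),.015)): print(nm,ray(T,[uv],z))
E
```

```text
[ 0.60468154 -0.17757162  0.23297497] 13.348482763001256 [[0.3, -1.6], [0.2, -1.8], [0.2, -1.8], [0.2, -1.8], [0.5, -1.6], [0.1, -1.4], [0.3, -2.5], [0.1, -2.1], [0.1, -2.0], [0.0, -1.6], [0.3, -1.3], [-0.1, -1.6], [-0.1, -1.6], [-0.6, -2.5], [0.1, -1.7], [-0.1, -1.6], [0.3, -1.8], [-0.0, -1.3], [0.8, -0.5], [-0.1, -0.6]]
[ 0.61272555 -0.17480092  0.2363307 ] 13.540751622279792 [[-0.1, 0.1], [-0.1, -0.1], [-0.0, -0.1], [0.1, -0.1], [0.4, 0.0], [-0.2, 0.5], [0.0, -0.7], [-0.1, -0.2], [0.0, -0.2], [0.0, 0.2], [-0.0, 0.4], [-0.1, 0.1]]
[ 0.60080995 -0.17742578  0.23168894] 13.274798298884061 [[-0.1, -0.2], [-0.6, -1.1], [0.1, -0.3], [-0.1, -0.1], [0.3, -0.3], [-0.0, 0.2], [0.7, 1.0], [-0.2, 0.9]]
[0.45060789 0.23083807 0.27835894] 15.948792169754569 [[-3.1, -0.6], [-2.5, -0.4], [-1.1, 0.0], [-1.8, -1.0], [-2.3, -1.2], [-0.7, -0.7], [-0.1, -0.4], [-0.2, -0.9], [-1.5, -1.4], [-0.4, -0.1], [-0.6, -0.8]]
[0.4493412  0.22536997 0.27735392] 15.89120919205664 [[-0.9, -0.1], [-0.3, 0.1], [1.0, 0.5], [0.3, -0.5]]
[0.45392828 0.23331511 0.2859562 ] 16.384083319081167 [[-1.6, -0.5], [-0.1, -0.0], [0.7, 0.4], [0.6, -0.1], [-0.9, -0.6], [0.4, 0.6], [0.1, 0.0]]
drum [[0.58232943 0.29190102 0.075     ]]
jar [[0.53738723 0.09371554 0.095     ]]
pot [[0.67586012 0.11361996 0.08      ]]
bottle [[0.75841182 0.2609123  0.22      ]]
green [[0.31946236 0.2004705  0.12      ]]
rods [[ 0.7707783 -0.2028922  0.015    ]]
```

```bash
cat >> fit.py <<'E'
from scipy.spatial.transform import Rotation as Ro
def down(yawz):  # tool x down, tool z (jaw) along horizontal angle yawz (deg)
    a=np.radians(yawz); z=np.array([np.cos(a),np.sin(a),0]); x=np.array([0,0,-1.]); return np.c_[x,np.cross(z,x),z]
def plan(p1,R1,p0=None,R0=None):
    if p0 is None:
        o=env.get_obs(); p0=o['tool_pos']; R0=Ro.from_euler('xyz',o['tool_rot'],degrees=True).as_matrix()
    d=R0.T@(np.array(p1)-p0)/.04; w=Ro.from_matrix(R0.T@R1).as_rotvec(degrees=True)/120
    print('shift(tool, units)',d.round(2),'turn units',w.round(3),'min rows',np.abs(d).max().round(1),(np.linalg.norm(w)*120/8.59).round(1))
E
python3 - <<'E'
from fit import *
T=load('top0');S=load('scene0')
o=env.get_obs(); print(Ro.from_euler('xyz',o['tool_rot'],degrees=True).as_matrix().round(3))
p=[.606,-.1765,.234]
# clamp: hinge local y, angle
obsS=np.array([(200,65),(437,375)])/5+[210,130]; obsT=np.array([[590,388],[178,512]])/6+[310,135]
def pts(q):
    hy,a=q; c,s=np.cos(a),np.sin(a)
    return W(p,[(-.07,hy-.26*c,.007+.26*s),(-.07,hy,.007)])
f=lambda q:np.r_[(proj(S,pts(q))-obsS).ravel(),(proj(T,pts(q))-obsT)[0]]
r=least_squares(f,[.1,.9]);print(r.x,f(r.x).round(1)); hy,a=r.x
for t in np.linspace(a,0,7): print(round(t,2),W(p,[(-.07,hy-.238*np.cos(t)-.007*np.sin(t),.007+.238*np.sin(t)+.007*np.cos(t))]).round(4))
for uv in((77,125),(75,235)): print(ray(T,[uv],.2))
E
```

```text
[[-0.    -0.972  0.236]
 [-0.001  0.236  0.972]
 [-1.    -0.    -0.002]]
[0.1016524  1.01025966] [-2.  -0.5  0.2  0.8 -1.7 -1.3]
1.01 [[ 0.5451 -0.2227  0.2363]]
0.84 [[ 0.5523 -0.2531  0.2132]]
0.67 [[ 0.5585 -0.2791  0.1849]]
0.51 [[ 0.5634 -0.2997  0.1523]]
0.34 [[ 0.567  -0.3146  0.1162]]
0.17 [[ 0.569  -0.3232  0.0778]]
0.0 [[ 0.5695 -0.3254  0.038 ]]
[[0.72994438 0.53330591 0.2       ]]
[[0.47253335 0.52603199 0.2       ]]
```

Request:
drive_tool([
  [[-0.25, 0, 0], [0.053, 0, 0]],
  [[-0.25, 0, 0], [0.053, 0, 0]],
  [[-0.25, 0, 0], [0.053, 0, 0]],
  [[-0.25, 0, 0], [0.053, 0, 0]],
  [[-0.25, 0, 0], [0.053, 0, 0]],
  [[-0.25, 0, 0], [0.053, 0, 0]],
  [[-0.25, 0, 0], [0.053, 0, 0]],
  [[-0.25, 0, 0], [0.053, 0, 0]],
  [[-0.25, 0, 0], [0.053, 0, 0]],
  [[-0.25, 0, 0], [0.053, 0, 0]],
], hand=-1, squeeze=20)

```text
time_s: 1.15
tool_pos: [0.1537, 0.6314, 0.3225]
tool_rot: [-109.5, 90.0, -97.0]
force: [0.2, -0.9, -0.2]
grip_width: 0.0148
```

```bash
python3 - <<'E'
from fit import *
o=env.get_obs(); print(o['tool_pos'],o['tool_rot'],o['qpos'].round(0))
plan([.36,.32,.32],down(13)); plan([.47,.05,.32],down(13),np.array([.36,.32,.32]),down(13)); plan([.545,-.215,.29],down(13),np.array([.47,.05,.32]),down(13))
E
```

```text
[0.15367759 0.63137036 0.32248518] [-109.48393998   89.95164164  -97.021797  ] [-82.  17.   4.  74.  -1.  89. -65.]
shift(tool, units) [ 0.07 -8.71  3.36] turn units [-0.004 -0.     0.   ] min rows 8.7 0.1
shift(tool, units) [ 0.   -7.2   1.16] turn units [0. 0. 0.] min rows 7.2 0.0
shift(tool, units) [ 0.75 -6.88  0.34] turn units [0. 0. 0.] min rows 6.9 0.0
```

Request:
drive_tool([
  [[0, -0.87, 0.336], [0, 0, 0]],
  [[0, -0.87, 0.336], [0, 0, 0]],
  [[0, -0.87, 0.336], [0, 0, 0]],
  [[0, -0.87, 0.336], [0, 0, 0]],
  [[0, -0.87, 0.336], [0, 0, 0]],
  [[0, -0.87, 0.336], [0, 0, 0]],
  [[0, -0.87, 0.336], [0, 0, 0]],
  [[0, -0.87, 0.336], [0, 0, 0]],
  [[0, -0.87, 0.336], [0, 0, 0]],
  [[0, -0.87, 0.336], [0, 0, 0]],
])

```text
time_s: 2.15
tool_pos: [0.362, 0.3202, 0.3224]
tool_rot: [137.6, 90.0, 150.4]
force: [0.9, 0.2, 0.5]
grip_width: 0.0002
```

Request:
drive_tool([
  [[0, -0.72, 0.116], [0, 0, 0]],
  [[0, -0.72, 0.116], [0, 0, 0]],
  [[0, -0.72, 0.116], [0, 0, 0]],
  [[0, -0.72, 0.116], [0, 0, 0]],
  [[0, -0.72, 0.116], [0, 0, 0]],
  [[0, -0.72, 0.116], [0, 0, 0]],
  [[0, -0.72, 0.116], [0, 0, 0]],
  [[0, -0.72, 0.116], [0, 0, 0]],
  [[0, -0.72, 0.116], [0, 0, 0]],
  [[0, -0.72, 0.116], [0, 0, 0]],
])

```text
time_s: 3.15
tool_pos: [0.4703, 0.0497, 0.3224]
tool_rot: [84.2, 90.0, 96.9]
force: [0.6, -0.9, 0.5]
grip_width: 0.0007
```

```bash
python3 - <<'E'
from fit import *
o=env.get_obs(); print(o['tool_pos'],o['tool_rot'],o['qpos'].round(0))
plan([.544,-.215,.30],down(13))
shot('wrist','w1')
E
```

```text
[0.47027812 0.04973682 0.32243307] [84.19003246 89.97536521 96.910574  ] [-51.  -8.  38.  99.   5.  88.  -1.]
shift(tool, units) [ 0.56 -6.86  0.34] turn units [-0.002  0.    -0.   ] min rows 6.9 0.0
```

View pics/w1.png

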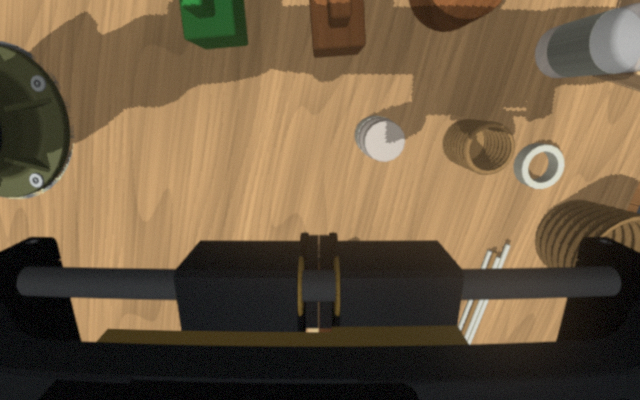

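Wrist view: the fingers are shut. The jar is at (380,138), the pot at (480,147) and the brown block at (338,25); the view looks towards +y. Next I move above the paddle.

Request:
drive_tool([
  [[0.05, -0.7, 0.034], [0, 0, 0]],
  [[0.05, -0.7, 0.034], [0, 0, 0]],
  [[0.05, -0.7, 0.034], [0, 0, 0]],
  [[0.05, -0.7, 0.034], [0, 0, 0]],
  [[0.05, -0.7, 0.034], [0, 0, 0]],
  [[0.05, -0.7, 0.034], [0, 0, 0]],
  [[0.05, -0.7, 0.034], [0, 0, 0]],
  [[0.05, -0.7, 0.034], [0, 0, 0]],
  [[0.05, -0.7, 0.034], [0, 0, 0]],
  [[0.05, -0.7, 0.034], [0, 0, 0]],
])

```text
time_s: 4.2
tool_pos: [0.5454, -0.2197, 0.3022]
tool_rot: [98.2, 90.0, 110.9]
force: [-0.1, 0.6, 0.1]
grip_width: 0.0004
```

```bash
python3 - <<'E'
from fit import *
o=env.get_obs(); print(o['tool_pos'],o['tool_rot'],o['qpos'].round(0))
shot('wrist','w2');shot('top','t2');shot('scene','s2')
crop('s2',190,90,330,260,4,'s2c')
E
```

```text
[ 0.54536175 -0.21971489  0.30221594] [ 98.16381024  89.97261477 110.9213735 ] [-29.  14.  58.  87. -12.  86.  42.]
```

View pics/w2.png

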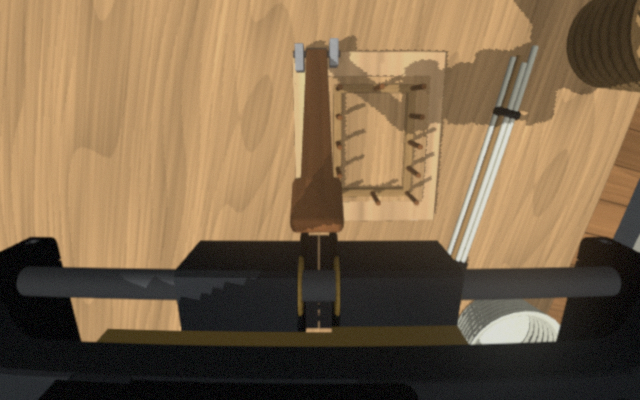

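View pics/s2c.png

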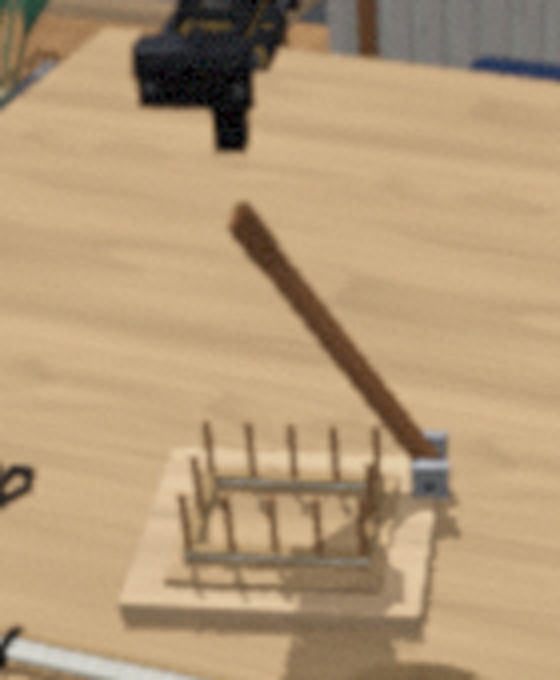

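```bash
python3 - <<'E'
from fit import *
crop('w2',285,30,455,230,3,'w2c'); c=load('w2'); print(-np.array(c['R']).T@c['t'])
im=cv2.imread('pics/w2.png')
for p,col in(([.6127,-.1748,.2363],(0,0,255)),([.6008,-.1774,.2317],(255,0,0)),([.6067,-.176,.234],(0,255,0))):
    for u,v in proj(c,W(p,tips)): cv2.circle(im,(int(u*8+4),int(v*8+4)),8,col,-1,shift=3)
im=im[30:230,285:455]; cv2.imwrite('pics/w2d.png',cv2.resize(im,None,fx=3,fy=3))
E
```

```text
[ 0.52847004 -0.14775691  0.46308156]
```

View pics/w2c.png

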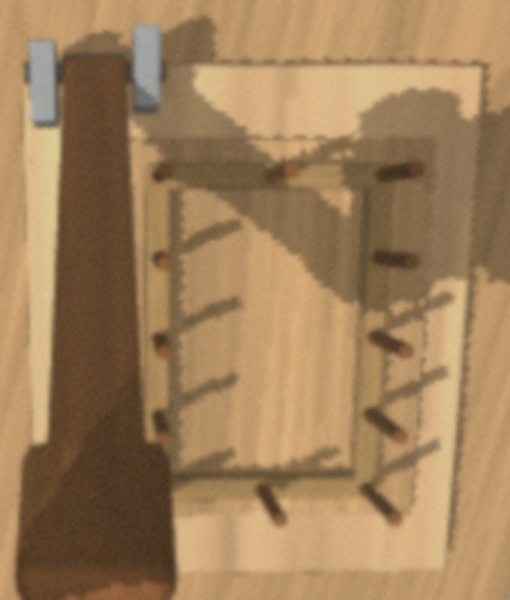

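View pics/w2d.png

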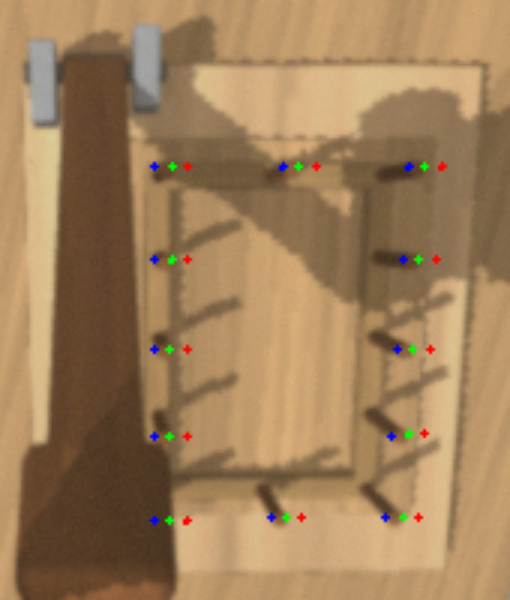

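```bash
python3 - <<'E'
from fit import *
c=load('w2')
tp={9:(415,169),8:(411,261),7:(406,348),6:(399,434),5:(394,518),10:(279,518),11:(290,169),3:(163,261),2:(163,347),1:(164,435)}
ti=list(tp); uv=np.array([tp[i] for i in ti])/3+[285-.33,30-.33]
x,r=dofit([(c,tips[ti],uv)],[.6,-.17,.2],.024);print(x,np.degrees(x[2]),r)
for z in(.024,.012): print(z,(ray(c,(np.array([(180,190),(352,190),(352,470),(180,470)])/3+[284.7,29.7]),.036)).round(4).tolist())
E
```

```text
[ 0.60470365 -0.17739254  0.23191777] 13.28790937600425 [[0.5, -0.9], [0.0, -0.5], [-0.2, 0.4], [0.3, 0.4], [0.0, -0.1], [-0.3, 0.3], [0.2, -1.0], [0.0, -0.2], [-0.1, 1.2], [-0.6, 0.7]]
0.024 [[0.5567, -0.1289, 0.036], [0.6241, -0.1132, 0.036], [0.6565, -0.2243, 0.036], [0.5844, -0.2407, 0.036]]
0.012 [[0.5567, -0.1289, 0.036], [0.6241, -0.1132, 0.036], [0.6565, -0.2243, 0.036], [0.5844, -0.2407, 0.036]]
```

Wrist view: the stakes form a rectangle to the right of the bar, and the paddle at (317,205) is in line with the fingers at x≈318. The stake-tip fit gives a basket centre of about (0.605, -0.177) and a yaw of 13.3°.

```bash
python3 - <<'E'
from fit import *
p=[.605,-.1773,.2325];hy=.1017
ts=[1.06]+list(np.linspace(1.06,-.03,19)[1:])
L=np.array([(-.07,hy-.235*np.cos(t)-.007*np.sin(t)+.010,.007+.235*np.sin(t)+.007*np.cos(t)) for t in ts]); w=W(p,L)
print(w[0],w[-1]); plan(w[0],down(13.3))
R=down(13.3)
for i in range(18): print(((w[i+1]-w[i])@R/.04).round(2).tolist(), round(ts[i+1],2))
E
```

```text
[ 0.53902431 -0.2024702   0.23942564] [ 0.56522039 -0.31310397  0.03094791]
shift(tool, units) [ 1.56  0.48 -0.03] turn units [-0.007 -0.001  0.   ] min rows 1.6 0.1
[0.17, -0.3, 0.0] 1.0
[0.19, -0.29, 0.0] 0.94
[0.21, -0.27, 0.0] 0.88
[0.23, -0.26, 0.0] 0.82
[0.24, -0.24, 0.0] 0.76
[0.26, -0.23, 0.0] 0.7
[0.27, -0.21, 0.0] 0.64
[0.29, -0.19, 0.0] 0.58
[0.3, -0.18, 0.0] 0.52
[0.31, -0.16, 0.0] 0.45
[0.32, -0.14, 0.0] 0.39
[0.33, -0.12, 0.0] 0.33
[0.34, -0.1, 0.0] 0.27
[0.34, -0.08, 0.0] 0.21
[0.35, -0.05, 0.0] 0.15
[0.35, -0.03, 0.0] 0.09
[0.35, -0.01, 0.0] 0.03
[0.36, 0.01, -0.0] -0.03
```

Request:
drive_tool([
  [[0, 0.24, 0], [0, 0, 0]],
  [[0, 0.24, 0], [0, 0, 0]],
  [[0.4, 0, 0], [0, 0, 0]],
  [[0.4, 0, 0], [0, 0, 0]],
  [[0.38, 0, 0], [0, 0, 0]],
  [[0.38, 0, 0], [0, 0, 0]],
  [[0.17, -0.3, 0], [0, 0, 0]],
  [[0.19, -0.29, 0], [0, 0, 0]],
  [[0.21, -0.27, 0], [0, 0, 0]],
])

```text
time_s: 5.25
tool_pos: [0.5487, -0.2325, 0.2165]
tool_rot: [80.8, 89.9, 93.6]
force: [0.3, 1.8, 0.5]
grip_width: 0.0004
```

```bash
python3 - <<'E'
from fit import *
print(env.get_obs()['force']);shot('scene','s3')
crop('s3',190,90,330,260,4,'s3c')
E
```

```text
[0.27328649 1.79877787 0.50111004]
```

View pics/s3c.png

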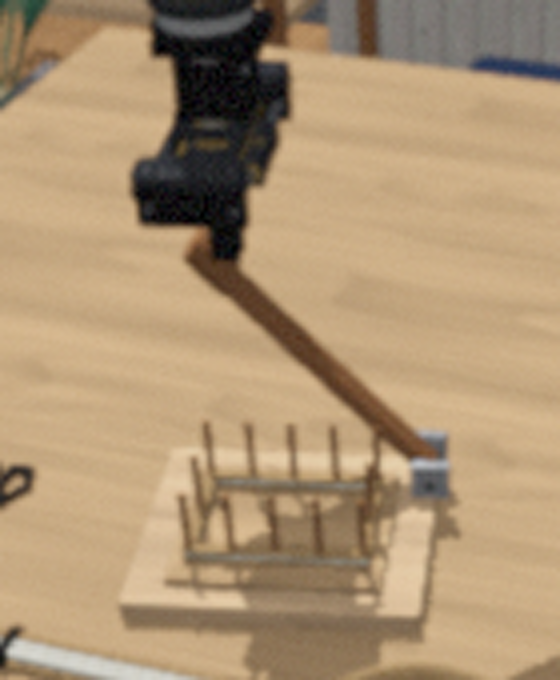

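The bar is moving down with the fingertip on its paddle (crop (215,255)), so I continue along the arc.

Request:
drive_tool([
  [[0.23, -0.26, 0], [0, 0, 0]],
  [[0.24, -0.24, 0], [0, 0, 0]],
  [[0.26, -0.23, 0], [0, 0, 0]],
  [[0.27, -0.21, 0], [0, 0, 0]],
  [[0.29, -0.19, 0], [0, 0, 0]],
  [[0.3, -0.18, 0], [0, 0, 0]],
  [[0.31, -0.16, 0], [0, 0, 0]],
  [[0.32, -0.14, 0], [0, 0, 0]],
])

```text
time_s: 6.1
tool_pos: [0.5626, -0.2979, 0.1276]
tool_rot: [-96.8, 90.0, -84.1]
force: [0.3, -0.3, 1.3]
grip_width: 0.0007
```

Request:
drive_tool([
  [[0.33, -0.12, 0], [0, 0, 0]],
  [[0.34, -0.1, 0], [0, 0, 0]],
  [[0.34, -0.08, 0], [0, 0, 0]],
  [[0.35, -0.05, 0], [0, 0, 0]],
  [[0.3, -0.03, 0], [0, 0, 0]],
  [[0, 0, 0], [0, 0, 0]],
])

```text
time_s: 6.7
tool_pos: [0.5647, -0.3107, 0.0598]
tool_rot: [140.2, 89.8, 152.9]
force: [0.2, 0.4, -0.6]
grip_width: 0.0005
```

```bash
python3 - <<'E'
from fit import *
print(env.get_obs()['force']);shot('scene','s4')
crop('s4',190,90,330,260,4,'s4c')
E
```

```text
[ 0.23278375  0.37050657 -0.59375613]
```

View pics/s4c.png

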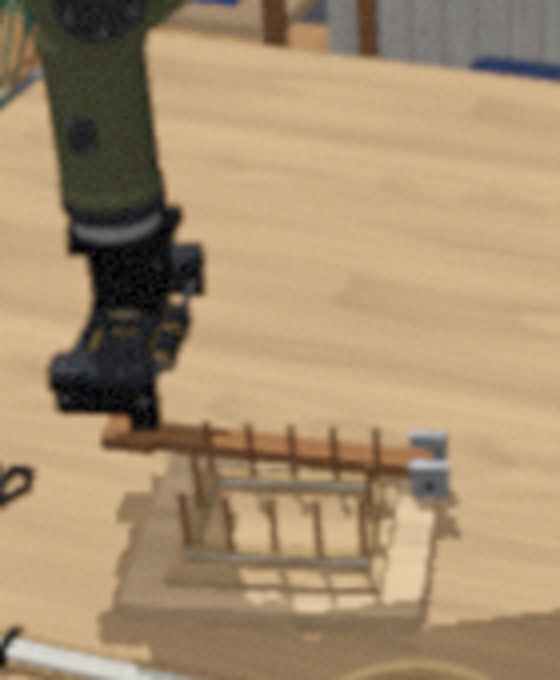

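Request:
drive_tool([
  [[0.2, -0.02, 0], [0, 0, 0]],
  [[0.2, 0, 0], [0, 0, 0]],
  [[0.08, 0, 0], [0, 0, 0]],
  [[0, 0, 0], [0, 0, 0]],
])

```text
time_s: 7.15
tool_pos: [0.5659, -0.312, 0.0423]
tool_rot: [126.3, 89.9, 139.0]
force: [0.0, -0.2, -0.1]
grip_width: 0.0003
```

Request:
drive_tool([
  [[0.05, 0, 0], [0, 0, 0]],
  [[0, 0, 0], [0, 0, 0]],
])

```text
time_s: 7.35
tool_pos: [0.5661, -0.3123, 0.0409]
tool_rot: [78.6, 90.0, 91.3]
force: [-0.4, 0.0, -1.0]
grip_width: 0.0003
```

Request:
drive_tool([
  [[0.05, 0, 0], [0, 0, 0]],
  [[0, 0, 0], [0, 0, 0]],
])

```text
time_s: 7.55
tool_pos: [0.5662, -0.3124, 0.0389]
tool_rot: [-5.8, 90.0, 6.9]
force: [0.5, 0.2, -0.2]
grip_width: 0.0004
```

Request:
drive_tool([
  [[0.05, 0, 0], [0, 0, 0]],
  [[0, 0, 0], [0, 0, 0]],
])

```text
time_s: 7.75
tool_pos: [0.5663, -0.3125, 0.0384]
tool_rot: [42.6, 89.9, 55.4]
force: [-3.4, 1.5, 8.9]
grip_width: 0.0007
```

Request:
drive_tool([
  [[0.05, 0, 0], [0, 0, 0]],
  [[0, 0, 0], [0, 0, 0]],
])

```text
time_s: 7.95
tool_pos: [0.5664, -0.3124, 0.0382]
tool_rot: [48.1, 89.9, 60.8]
force: [-6.3, 4.8, 19.7]
grip_width: 0.0002
```

```bash
python3 - <<'E'
from fit import *
for i in range(3):print(env.get_obs()['force'],env.get_obs()['tool_pos'])
shot('scene','s5')
crop('s5',190,90,330,260,4,'s5c')
E
```

```text
[-6.3299901   4.83233545 19.66151559] [ 0.56641078 -0.31243257  0.0381504 ]
[-6.3299901   4.83233545 19.66151559] [ 0.56641078 -0.31243257  0.0381504 ]
[-6.3299901   4.83233545 19.66151559] [ 0.56641078 -0.31243257  0.0381504 ]
```

View pics/s5c.png

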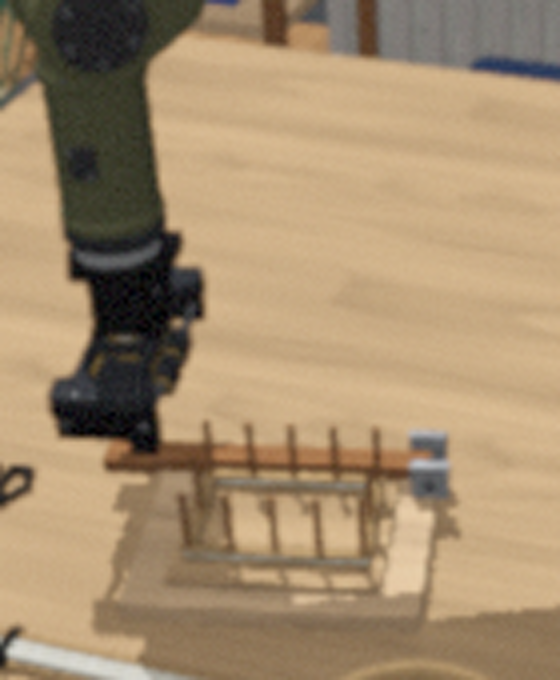

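The bar has reached its hard stop: TCP z is 0.0382, the force is about 20 N, and the picture shows it level. I retreat and go to look at the block.

Request:
drive_tool([
  [[-0.3, 0, 0], [0, 0, 0]],
  [[-0.7, 0, 0], [0, 0, 0]],
  [[-1, 0, 0], [0, 0, 0]],
  [[-1, 0, 0], [0, 0, 0]],
  [[-1, 0, 0], [0, 0, 0]],
  [[-1, 0, 0], [0, 0, 0]],
  [[-0.6, 0, 0], [0, 0, 0]],
], hand=1)

```text
time_s: 8.7
tool_pos: [0.5667, -0.3133, 0.2626]
tool_rot: [-36.3, 89.8, -23.6]
force: [0.6, -0.7, 0.7]
grip_width: 0.0485
```

```bash
python3 - <<'E'
from fit import *
print(env.get_obs()['tool_pos'])
plan([.45,.13,.27],down(16))
E
```

```text
[ 0.56672081 -0.31328175  0.26260649]
shift(tool, units) [-0.21 11.45 -0.41] turn units [-0.027  0.002  0.001] min rows 11.5 0.4
```

Request:
drive_tool([
  [[-0.05, 0.8, -0.03], [0, 0, 0]],
  [[-0.05, 0.8, -0.03], [0, 0, 0]],
  [[-0.05, 0.8, -0.03], [0, 0, 0]],
  [[-0.05, 0.8, -0.03], [0, 0, 0]],
  [[0, 0.8, -0.03], [0, 0, 0]],
  [[0, 0.8, -0.03], [0, 0, 0]],
  [[0, 0.8, -0.03], [0, 0, 0]],
  [[0, 0.8, -0.03], [0, 0, 0]],
  [[0, 0.8, -0.03], [0, 0, 0]],
  [[0, 0.8, -0.03], [0, 0, 0]],
])

```text
time_s: 9.7
tool_pos: [0.4834, -0.0018, 0.2672]
tool_rot: [39.0, 89.9, 51.7]
force: [0.2, -0.4, -0.6]
grip_width: 0.0873
```

Request:
drive_tool([
  [[0, 0.85, -0.03], [0, 0, 0]],
  [[0, 0.85, -0.03], [0, 0, 0]],
  [[0, 0.85, -0.03], [0, 0, 0]],
  [[0, 0.85, -0.03], [0, 0, 0]],
  [[0, 0, 0], [-0.025, 0, 0]],
  [[0, 0, 0], [0, 0, 0]],
])

```text
time_s: 10.3
tool_pos: [0.4491, 0.1293, 0.2669]
tool_rot: [-86.8, 90.0, -71.0]
force: [0.2, -0.1, -0.1]
grip_width: 0.0873
```

```bash
python3 - <<'E'
from fit import *
o=env.get_obs();print(o['tool_pos'],o['joint_velocities'].round(1))
c=shot('wrist','w5');im=cv2.imread('pics/w5.png')
shot('scene','s6');crop('s6',190,160,330,260,4,'s6c')
h=[(-11,-30,125),(-11,30,125),(11,30,125),(11,-30,125)];b=[(-30,-50,75),(-30,50,75),(30,50,75),(30,-50,75)]
for u,v in proj(c,W([.450,.228,.28],np.array(h+b)/1e3,0)): cv2.circle(im,(int(u),int(v)),2,(255,255,0),-1)
cv2.imwrite('pics/w5d.png',im)
E
```

```text
[0.44905325 0.12927671 0.26688973] [ 1.2 -0.3  1.8 -0.2  0.4 -0.  -2.3]
```

View pics/w5d.png

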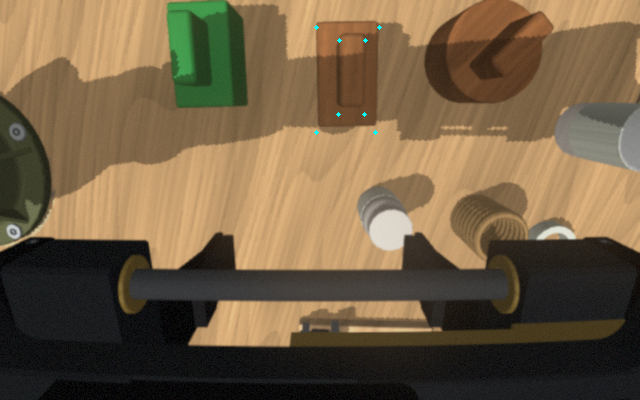

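View pics/s6c.png

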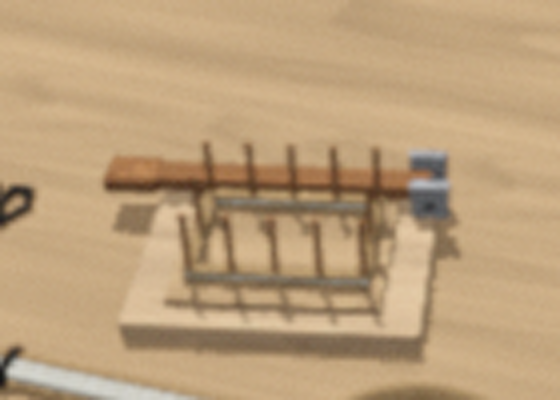

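The clamp stays down. The wrist view shows the block at (347,75) and the drum at (490,55). My prediction is a few pixels off, so I refine it.

```bash
python3 - <<'E'
from fit import *
crop('w5',300,5,400,140,6,'w5c')
E
```

```text
(no output)
```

View pics/w5c.png

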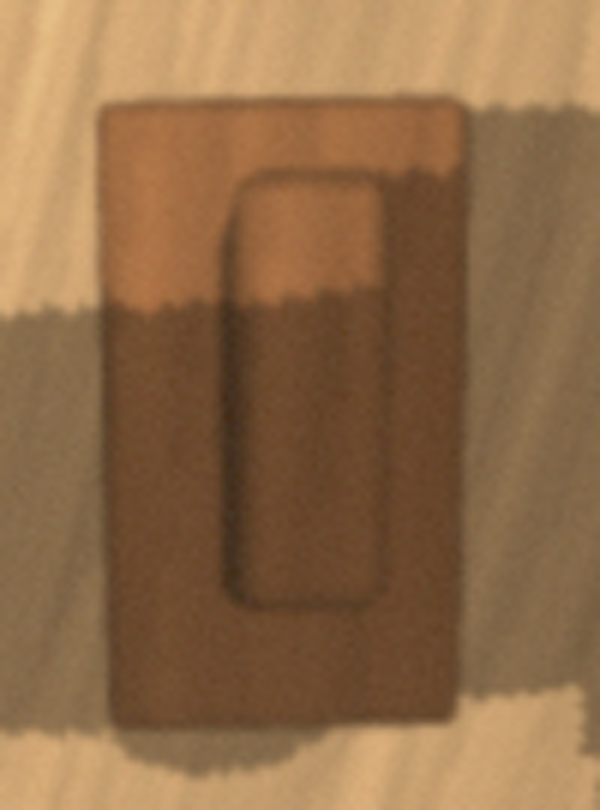

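```bash
python3 - <<'E'
from fit import *
c=load('w5')
h=np.array([(-11,-30,125),(-11,30,125),(11,30,125),(11,-30,125)])/1e3;b=np.array([(-30,-50,75),(-30,50,75),(30,50,75),(30,-50,75)])/1e3
o=[300-.42,5-.42]
B=np.array([(112,725),(100,103),(465,98),(457,718)])/6+o;H=np.array([(238,605),(235,175),(384,172),(384,603)])/6+o
for ob in([(c,b,B),(c,h,H)],[(c,b,B)],[(c,h,H)]):
  x,r=dofit(ob,[.45,.22,.2],0);print(x,np.degrees(x[2]),r)
x,r=dofit([(c,b,B),(c,h,H)],[.45,.22,.2],0)
plan([x[0],x[1],.20],down(np.degrees(x[2])))
E
```

```text
[0.44775189 0.23392435 0.29961728] 17.1668055454208 [[-1.0, 1.8], [-1.5, -0.8], [0.8, -1.2], [0.7, 1.7], [-0.5, 1.7], [-0.8, -1.4], [1.2, -1.4], [0.7, 1.5]]
[0.44794549 0.23408089 0.29830737] 17.09175303136163 [[-0.8, 1.7], [-1.2, -1.0], [1.2, -1.2], [0.8, 1.7]]
[0.44764811 0.23378857 0.30198701] 17.302581216655845 [[-0.6, 1.8], [-1.0, -1.2], [1.0, -1.3], [0.7, 1.6]]
shift(tool, units) [1.68 2.57 0.67] turn units [-0.013  0.    -0.   ] min rows 2.6 0.2
```

Request:
drive_tool([
  [[0, 0.6, 0.16], [-0.013, 0, 0]],
  [[0.2, 0.6, 0.16], [0, 0, 0]],
  [[0.4, 0.6, 0.16], [0, 0, 0]],
  [[0.4, 0.6, 0.16], [0, 0, 0]],
  [[0.4, 0.17, 0.03], [0, 0, 0]],
  [[0.28, 0, 0], [0, 0, 0]],
  [[0, 0, 0], [0, 0, 0]],
])

```text
time_s: 11.1
tool_pos: [0.4445, 0.2336, 0.1982]
tool_rot: [-150.1, 89.8, -132.9]
force: [-1.2, -0.2, -0.5]
grip_width: 0.0871
```

```bash
python3 - <<'E'
from fit import *
plan([.4478,.2339,.081],down(17.1))
c=shot('wrist','w6'); shot('top','t6'); crop('t6',150,180,290,290,5,'t6c'); 
E
```

```text
shift(tool, units) [ 2.93 -0.01  0.09] turn units [ 0.001 -0.001  0.001] min rows 2.9 0.0
```

View pics/w6.png

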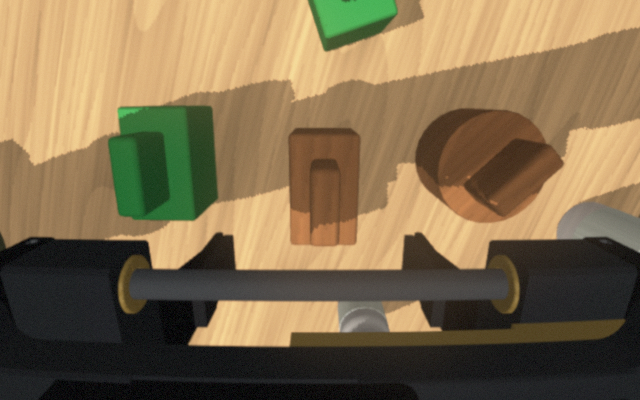

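View pics/t6c.png

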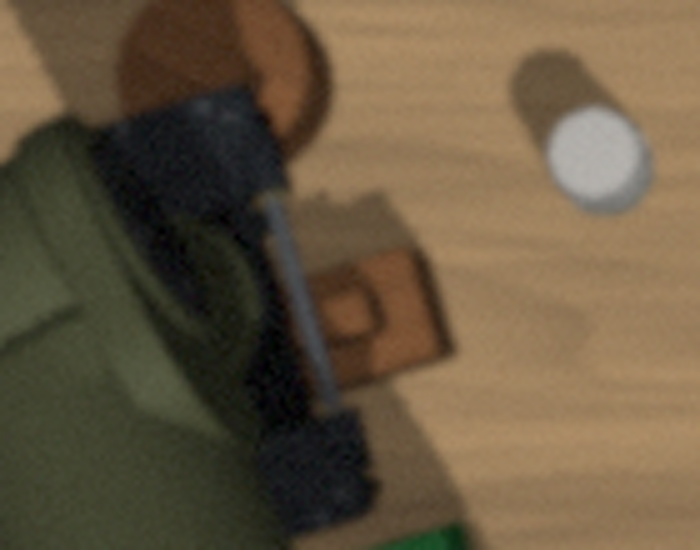

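```bash
python3 - <<'E'
from fit import *
c=load('w6');h=np.array([(-11,-30,125),(-11,30,125),(11,30,125),(11,-30,125)])/1e3;b=np.array([(-30,-50,75),(-30,50,75),(30,50,75),(30,-50,75)])/1e3
print(proj(c,W([.4478,.2339,.2996],np.r_[b,h],0)).round(0).tolist()); print(proj(c,[[.4445,.2336,.198],[.4445,.2336,.08]]), -np.array(c['R']).T@c['t'],env.get_obs()['tool_pos'])
c=load('w5');print(-np.array(c['R']).T@c['t'])
crop('w6',280,120,370,250,5,'w6c')
E
```

```text
[[289.0, 247.0], [287.0, 134.0], [360.0, 134.0], [356.0, 247.0], [309.0, 249.0], [308.0, 170.0], [340.0, 170.0], [338.0, 249.0]]
[[319.39109737 253.17083213]
 [319.32024148 193.80524273]] [0.42234878 0.30458696 0.35890671] [0.44563358 0.23390862 0.20017355]
[0.42826092 0.20038599 0.42769716]
```

View pics/w6c.png

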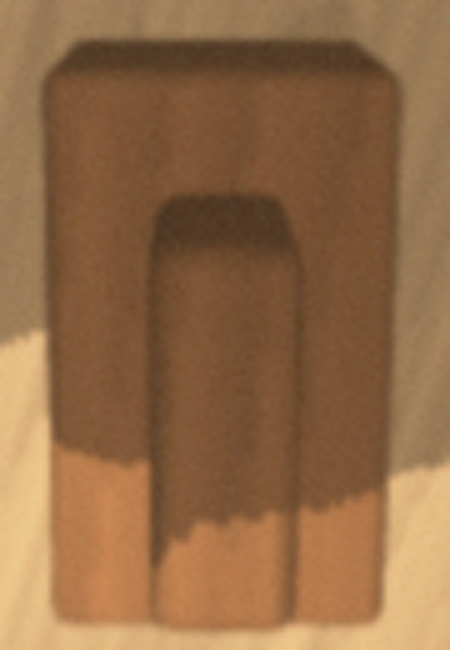

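The block is where predicted, within 1–2 mm, and the handle sits between the fingers. I descend and grip.

Request:
drive_tool([
  [[0.4, 0, 0.06], [0, 0, 0]],
  [[0.5, 0.02, 0], [0, 0, 0]],
  [[0.5, 0, 0], [0, 0, 0]],
  [[0.5, 0, 0], [0, 0, 0]],
  [[0.5, 0, 0], [0, 0, 0]],
  [[0.35, 0, 0], [0, 0, 0]],
  [[0.13, 0, 0], [0, 0, 0]],
  [[0, 0, 0], [0, 0, 0]],
])

```text
time_s: 12.0
tool_pos: [0.4473, 0.2361, 0.0846]
tool_rot: [-102.9, 90.0, -85.6]
force: [-0.6, -0.0, 0.8]
grip_width: 0.087
```

Request:
drive_tool([
  [[0, 0, 0], [0, 0, 0]],
  [[0, 0, 0], [0, 0, 0]],
  [[0, 0, 0], [0, 0, 0]],
  [[0, 0, 0], [0, 0, 0]],
  [[0, 0, 0], [0, 0, 0]],
  [[0, 0, 0], [0, 0, 0]],
  [[0, 0, 0], [0, 0, 0]],
  [[0, 0, 0], [0, 0, 0]],
], hand=-1, squeeze=35)

```text
time_s: 12.8
tool_pos: [0.4471, 0.2363, 0.0845]
tool_rot: [-1.6, 90.0, 15.7]
force: [-0.3, 0.2, 0.8]
grip_width: 0.0312
```

```bash
python3 - <<'E'
from fit import *
o=env.get_obs();print(o['tool_pos'],o['grip_width'],o['force'])
plan([.4478,.2339,.081],down(17.1))
E
```

```text
[0.44711461 0.23633007 0.08454706] 0.031153830823619028 [-0.28764823  0.20648261  0.7946601 ]
shift(tool, units) [ 0.09 -0.06 -0.  ] turn units [0.002 0.    0.   ] min rows 0.1 0.0
```

Request:
drive_tool([
  [[0, 0, 0], [0, 0, 0]],
  [[0, 0, 0], [0, 0, 0]],
  [[0, 0, 0], [0, 0, 0]],
  [[0, 0, 0], [0, 0, 0]],
  [[0, 0, 0], [0, 0, 0]],
])

```text
time_s: 13.3
tool_pos: [0.4471, 0.2363, 0.0845]
tool_rot: [-35.4, 90.0, -18.1]
force: [0.7, -0.0, -1.8]
grip_width: 0.0218
```

Request:
drive_tool([
  [[-0.2, 0, 0], [0, 0, 0]],
  [[-0.4, 0, 0], [0, 0, 0]],
  [[-0.4, 0, 0], [0, 0, 0]],
  [[0, 0, 0], [0, 0, 0]],
])

```text
time_s: 13.7
tool_pos: [0.4484, 0.2371, 0.1267]
tool_rot: [25.5, 89.8, 42.8]
force: [0.2, 0.4, -3.8]
grip_width: 0.0216
```

```bash
python3 - <<'E'
from fit import *
o=env.get_obs();print(o['tool_pos'],o['grip_width'],o['force'],o['wrist_torque'])
shot('wrist','w7');shot('scene','s7');crop('s7',330,120,490,260,4,'s7c')
E
```

```text
[0.44838342 0.23705345 0.12672004] 0.02162679927881083 [ 0.22269025  0.44834097 -3.77652457] [-0.07573052 -0.06949453 -0.00248992]
```

View pics/s7c.png

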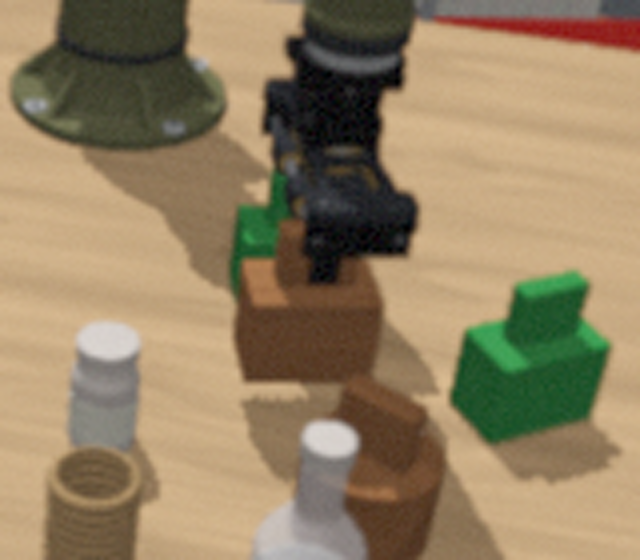

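View pics/w7.png

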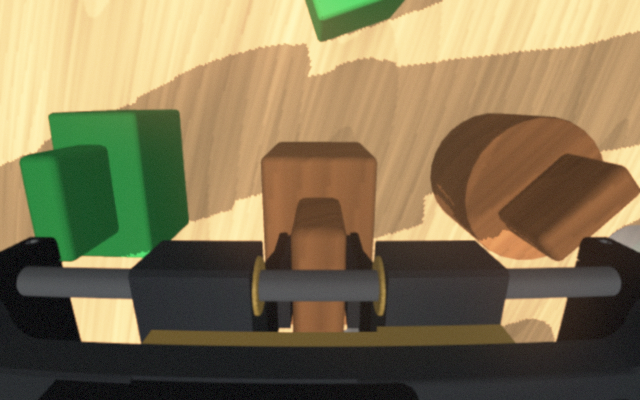

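The block is gripped and lifted (opening 21.6 mm, load -3.8 N). I estimate its pose in the hand and plan the carry.

```bash
python3 - <<'E'
from fit import *
crop('w7',250,130,390,260,5,'w7c')
plan([.605,-.1773,.25],down(13.3))
E
```

```text
shift(tool, units) [ -3.14 -11.05   0.7 ] turn units [ 0.033  0.    -0.   ] min rows 11.0 0.5
```

View pics/w7c.png

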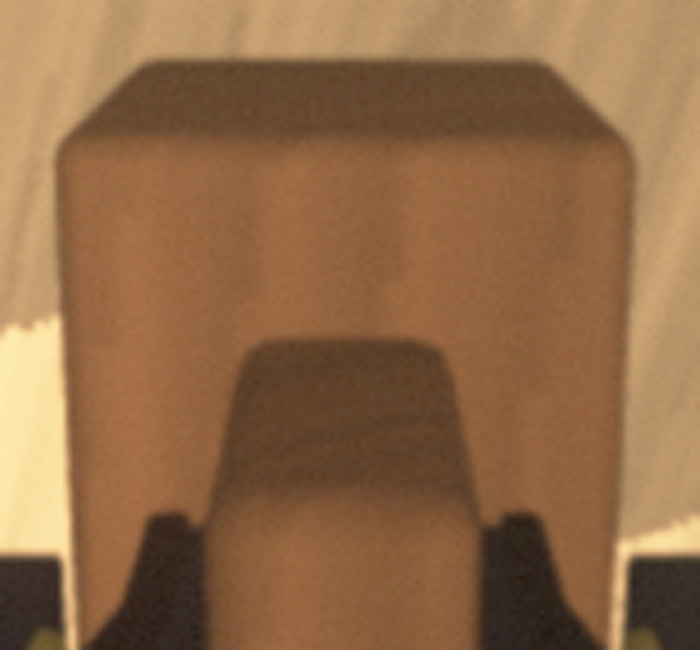

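```bash
python3 - <<'E'
from fit import *
c=load('w7'); o=[250-.4,130-.4]
L=np.array([(-30,50,75),(30,50,75),(-30,50,0),(30,50,0),(-11,30,125),(11,30,125)])/1e3
uv=np.array([(60,142),(631,140),(146,61),(549,61),(207,492),(477,490)])/5+o
t=np.array([.44838,.23705,.1267]);a=np.radians(17.1)
for fz in(0,1):
  def f(p): return (proj(c,W(p[:3],L,p[3] if fz else .0422))-uv).ravel()
  r=least_squares(f,[.448,.234,.3,.042],loss='soft_l1');p=r.x;print(p,np.degrees(p[2]),f(p).reshape(-1,2).round(1).tolist())
  d=p[:2]-t[:2];print('tool z,y offset of block', d@[np.cos(a),np.sin(a)],d@[-np.sin(a),np.cos(a)])
E
```

```text
[0.44858331 0.23508449 0.30136544 0.042     ] 17.266967961555522 [[-2.9, -1.1], [2.6, -0.7], [-2.8, -0.7], [0.8, -0.7], [-1.2, 2.0], [3.4, 2.3]]
tool z,y offset of block -0.0003836216450448844 -0.0019384041018850773
[0.44895252 0.23350721 0.29900162 0.03510033] 17.13153064193373 [[-0.6, -0.2], [0.1, 0.5], [-1.6, 0.4], [-0.5, 0.6], [0.2, -0.6], [1.6, -0.1]]
tool z,y offset of block -0.0004945120256063958 -0.00355451286609305
```

Request:
drive_tool([
  [[-0.7, 0, 0], [0, 0, 0]],
  [[-0.8, -0.2, 0], [0, 0, 0]],
  [[-0.8, -0.4, 0.05], [0.01, 0, 0]],
  [[-0.6, -0.7, 0.05], [0.01, 0, 0]],
  [[-0.24, -0.8, 0.05], [0.013, 0, 0]],
  [[0, -0.8, 0.05], [0, 0, 0]],
  [[0, -0.8, 0.05], [0, 0, 0]],
  [[0, -0.8, 0.05], [0, 0, 0]],
  [[0, -0.8, 0.05], [0, 0, 0]],
  [[0, -0.8, 0.05], [0, 0, 0]],
])

```text
time_s: 14.8
tool_pos: [0.522, 0.0026, 0.249]
tool_rot: [168.1, 89.9, -178.6]
force: [0.2, 0.2, -3.8]
grip_width: 0.0217
```

```bash
python3 - <<'E'
from fit import *
plan([.6048,-.1748,.25],down(13.3))
E
```

```text
shift(tool, units) [-0.03 -4.79  0.99] turn units [ 0.    -0.001 -0.   ] min rows 4.8 0.0
```

Request:
drive_tool([
  [[0, -0.6, 0.15], [0, 0, 0]],
  [[0, -0.7, 0.14], [0, 0, 0]],
  [[0, -0.7, 0.14], [0, 0, 0]],
  [[0, -0.7, 0.14], [0, 0, 0]],
  [[0, -0.7, 0.14], [0, 0, 0]],
  [[0, -0.7, 0.14], [0, 0, 0]],
  [[0, -0.5, 0.1], [0, 0, 0]],
  [[0, -0.19, 0.04], [0, 0, 0]],
  [[0, 0, 0], [0, 0, 0]],
  [[0, 0, 0], [0, 0, 0]],
])

```text
time_s: 15.8
tool_pos: [0.6049, -0.1722, 0.2494]
tool_rot: [122.8, 89.9, 136.1]
force: [0.3, 0.6, -3.1]
grip_width: 0.0217
```

```bash
python3 - <<'E'
from fit import *
o=env.get_obs();print(o['tool_pos'],o['grip_width'])
plan([.6048,-.1748,.20],down(13.3))
shot('wrist','w8');shot('scene','s8');shot('top','t8')
crop('s8',190,90,330,260,4,'s8c');crop('t8',300,110,440,230,5,'t8c')
E
```

```text
[ 0.60492925 -0.17218821  0.24943046] 0.02174723474215238
shift(tool, units) [ 1.24 -0.06 -0.02] turn units [ 0.001 -0.    -0.001] min rows 1.2 0.0
```

View pics/w8.png

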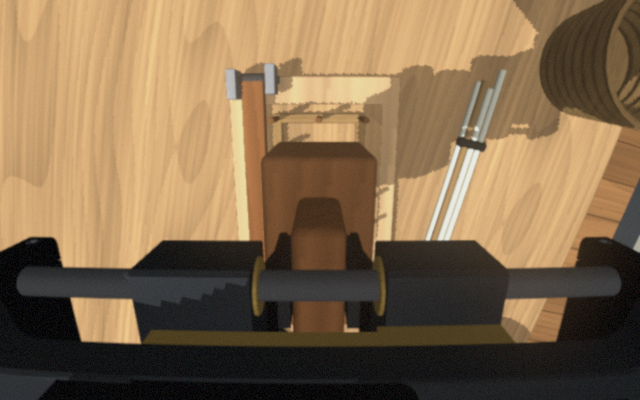

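View pics/s8c.png

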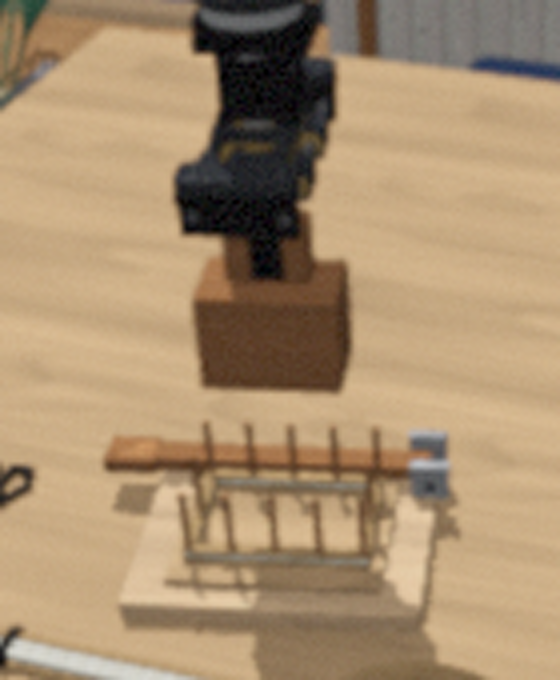

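View pics/t8c.png

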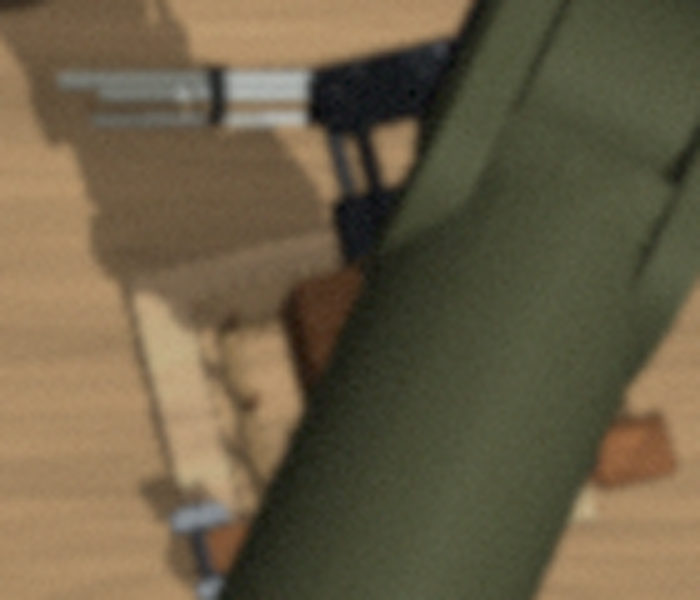

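```bash
python3 - <<'E'
from fit import *
c=load('w8');im=cv2.imread('pics/w8.png')
for p,col in(([.605,-.1773,.2325],(0,255,0)),):
    for u,v in proj(c,W(p,tips)[[4,11,9]]): cv2.circle(im,(int(u*8+4),int(v*8+4)),6,col,-1,shift=3)
im=im[60:230,220:400]; cv2.imwrite('pics/w8d.png',cv2.resize(im,None,fx=4,fy=4,interpolation=cv2.INTER_CUBIC))
E
```

```text
(no output)
```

View pics/w8d.png

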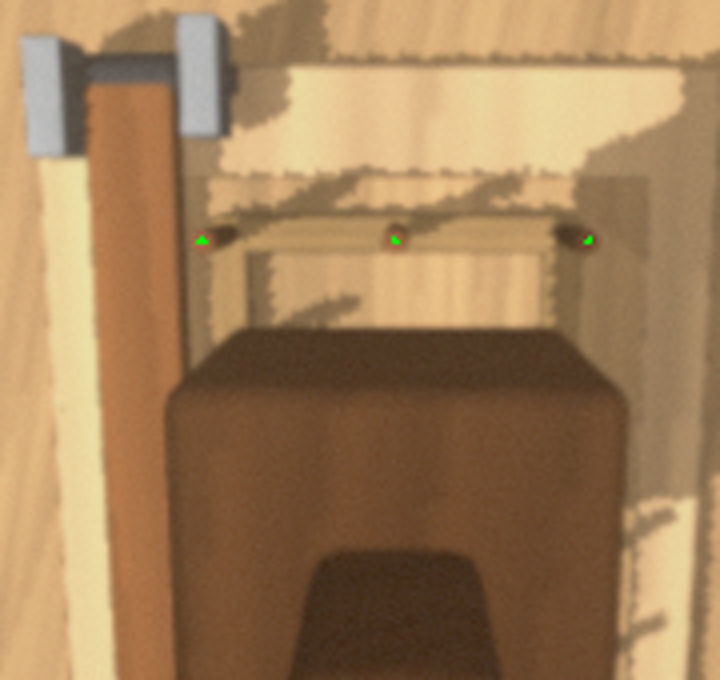

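The predicted stake tips (green) fall on the real ones at crop (203,238), (395,238) and (588,238). The block's centre column (~395) matches them, so it is aligned in x and yaw. I descend to just above the stakes, correcting y slightly.

Request:
drive_tool([
  [[0.2, -0.06, 0], [0, 0, 0]],
  [[0.4, 0, 0], [0, 0, 0]],
  [[0.5, 0, 0], [0, 0, 0]],
  [[0.4, 0, 0], [0, 0, 0]],
  [[0.15, 0, 0], [0, 0, 0]],
  [[0, 0, 0], [0, 0, 0]],
  [[0, 0, 0], [0, 0, 0]],
])

```text
time_s: 16.65
tool_pos: [0.6061, -0.176, 0.1846]
tool_rot: [-37.6, 90.0, -24.3]
force: [0.5, -1.0, -2.5]
grip_width: 0.0216
```

```bash
python3 - <<'E'
from fit import *
o=env.get_obs();print(o['tool_pos'],o['grip_width'])
plan([.6048,-.1748,.12],down(13.3))
shot('wrist','w9');shot('scene','s9')
crop('s9',220,150,310,250,7,'s9c');crop('w9',220,60,400,230,4,'w9c')
# predict block corners in scene for check
c=load('s9'); a=np.radians(13.3); t=o['tool_pos']; p=[t[0]+.0025*np.sin(a),t[1]-.0025*np.cos(a),a]
L=np.array([(30,-50,0),(30,50,0),(30,-50,75),(30,50,75)])/1e3
print(((proj(c,W(p,L,t[2]-.0845))-[220,150])*7).round(0).tolist()); print(((proj(c,W([.605,-.1773,.2325],tips))-[220,150])*7).round(0).tolist())
E
```

```text
[ 0.60613961 -0.17600333  0.18459479] 0.021647618267805497
shift(tool, units) [ 1.61  0.04 -0.03] turn units [0. 0. 0.] min rows 1.6 0.0
[[145.0, 389.0], [387.0, 398.0], [127.0, 238.0], [377.0, 247.0]]
[[154.0, 312.0], [227.0, 314.0], [301.0, 317.0], [376.0, 320.0], [450.0, 323.0], [110.0, 439.0], [188.0, 442.0], [267.0, 445.0], [346.0, 448.0], [425.0, 452.0], [132.0, 373.0], [438.0, 385.0]]
```

View pics/s9c.png

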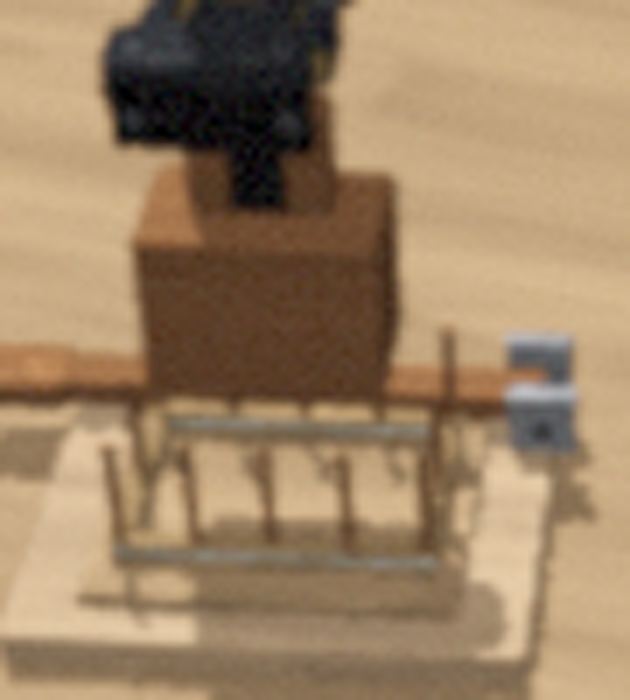

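View pics/w9c.png

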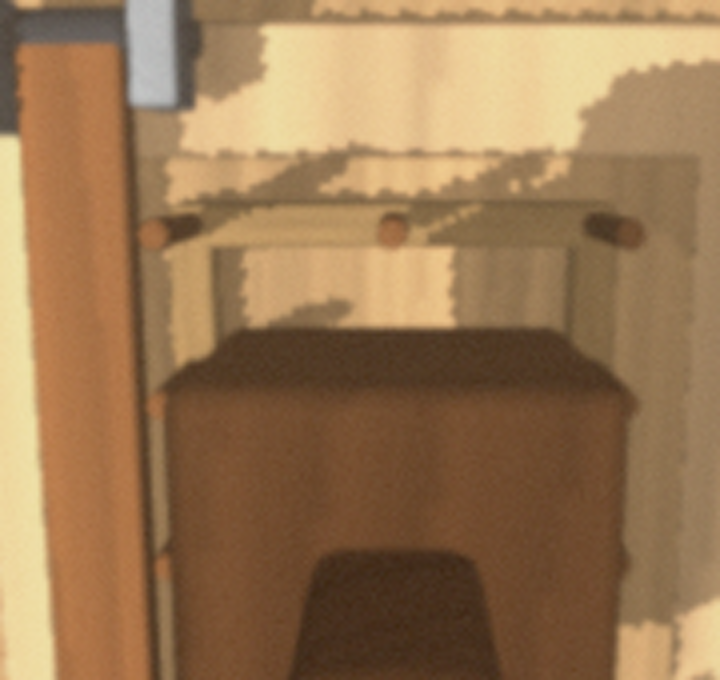

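The block is centred between the stakes: tips at crop x 155 and 628, block edges at 165 and 625. I descend to the final height.

Request:
drive_tool([
  [[0, 0.03, -0.03], [0, 0, 0]],
  [[0.15, 0, 0], [0, 0, 0]],
  [[0.2, 0, 0], [0, 0, 0]],
  [[0.2, 0, 0], [0, 0, 0]],
  [[0.2, 0, 0], [0, 0, 0]],
  [[0.1, 0, 0], [0, 0, 0]],
  [[0, 0, 0], [0, 0, 0]],
])

```text
time_s: 17.45
tool_pos: [0.6038, -0.1747, 0.1491]
tool_rot: [158.8, 89.9, 172.1]
force: [-0.3, 0.1, -3.1]
grip_width: 0.0217
```

```bash
python3 - <<'E'
from fit import *
o=env.get_obs();print(o['tool_pos'],o['grip_width'],o['force'])
plan([.6048,-.1752,.12],down(13.3))
shot('wrist','w10');crop('w10',220,60,400,230,4,'w10c')
E
```

```text
[ 0.60382043 -0.17472691  0.14908267] 0.021706853644667637 [-0.26545761  0.1203319  -3.10856291]
shift(tool, units) [ 0.73 -0.02  0.02] turn units [ 0.    -0.001 -0.   ] min rows 0.7 0.0
```

View pics/w10c.png

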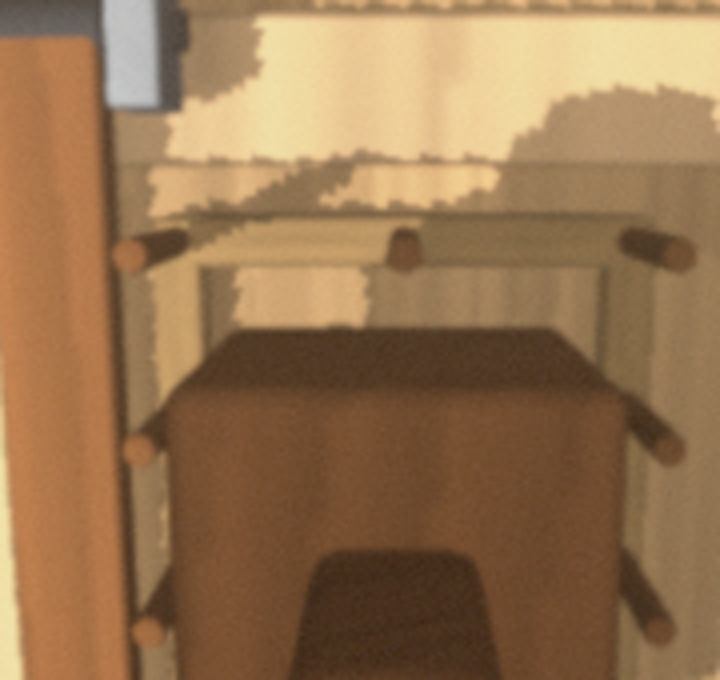

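Request:
drive_tool([
  [[0, 0, 0.035], [0, 0, 0]],
  [[0.12, 0, 0], [0, 0, 0]],
  [[0.15, 0, 0], [0, 0, 0]],
  [[0.15, 0, 0], [0, 0, 0]],
  [[0.15, 0, 0], [0, 0, 0]],
  [[0.12, 0, 0], [0, 0, 0]],
  [[0, 0, 0], [0, 0, 0]],
  [[0, 0, 0], [0, 0, 0]],
])

```text
time_s: 18.3
tool_pos: [0.6057, -0.1746, 0.1225]
tool_rot: [178.5, 90.0, -168.2]
force: [-0.2, 0.4, -2.5]
grip_width: 0.0219
```

```bash
python3 - <<'E'
from fit import *
o=env.get_obs();print(o['tool_pos'],o['grip_width'],o['force'])
plan([.605,-.1752,.1195],down(13.3))
c=shot('wrist','w11');crop('w11',220,60,400,230,4,'w11c');s=shot('scene','s11');crop('s11',220,150,310,250,7,'s11c')
t=o['tool_pos'];a=np.radians(13.3);p=[t[0]+.0025*np.sin(a),t[1]-.0025*np.cos(a),a]
L=np.array([(-30,50,0),(30,50,0),(-30,50,75),(30,50,75)])/1e3
print('block',((proj(c,W(p,L,t[2]-.0845))-[220,60])*4).round(0).tolist())
I=np.array([(-40,60,12),(40,60,12)])/1e3
print('band',((proj(c,W([.605,-.1773,.2325],I))-[220,60])*4).round(0).tolist(),'tips',((proj(c,W([.605,-.1773,.2325],tips[[4,11,9,3,8,2,7]]))-[220,60])*4).round(0).tolist())
L=np.array([(30,-50,0),(30,50,0),(30,-50,75),(30,50,75)])/1e3
print(((proj(s,W(p,L,t[2]-.0845))-[220,150])*7).round(0).tolist())
E
```

```text
[ 0.60571358 -0.17464892  0.12245917] 0.02194733085560038 [-0.23044003  0.35385384 -2.54725935]
shift(tool, units) [ 0.07 -0.01 -0.02] turn units [ 0. -0. -0.] min rows 0.1 0.0
block [[228.0, 326.0], [565.0, 327.0], [158.0, 392.0], [637.0, 392.0]]
band [[164.0, 269.0], [614.0, 269.0]] tips [[74.0, 256.0], [388.0, 255.0], [702.0, 256.0], [87.0, 478.0], [690.0, 478.0], [99.0, 682.0], [677.0, 682.0]]
[[163.0, 506.0], [398.0, 516.0], [146.0, 364.0], [389.0, 373.0]]
```

View pics/w11c.png

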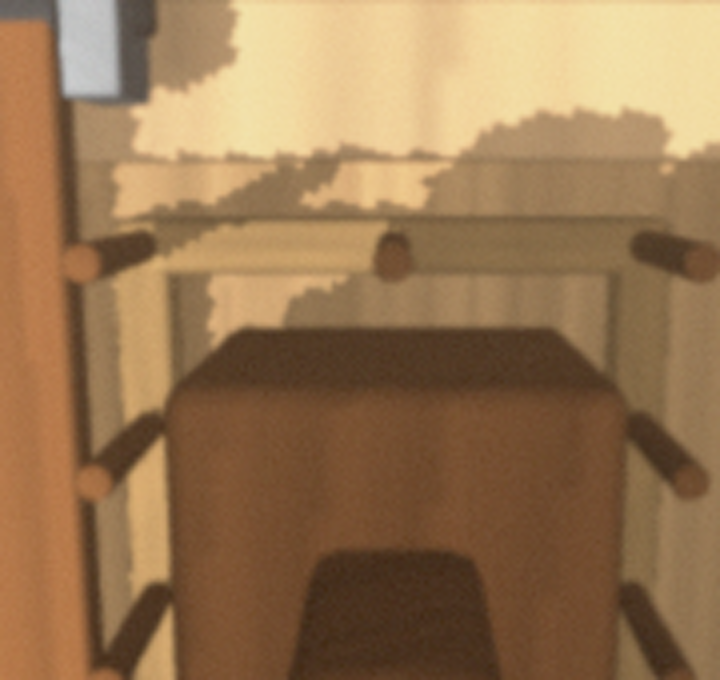

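View pics/s11c.png

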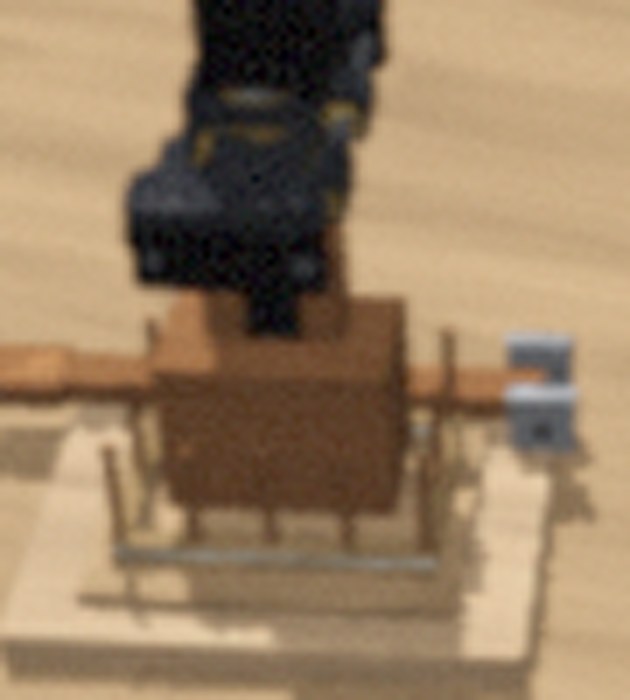

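Request:
drive_tool([
  [[0.04, 0, -0.01], [0, 0, 0]],
  [[0.04, 0, 0], [0, 0, 0]],
  [[0, 0, 0], [0, 0, 0]],
  [[0, 0, 0], [0, 0, 0]],
  [[0, 0, 0], [0, 0, 0]],
  [[0, 0, 0], [0, 0, 0]],
  [[0, 0, 0], [0, 0, 0]],
])

```text
time_s: 19.1
tool_pos: [0.6054, -0.1747, 0.1194]
tool_rot: [-13.6, 90.0, -0.2]
force: [-0.4, -0.1, -3.0]
grip_width: 0.0217
```

```bash
python3 - <<'E'
from fit import *
for i in range(3):
    c=shot('wrist',f'w12_{i}');o=env.get_obs();print(o['tool_pos'].round(4),o['grip_width'],o['force'].round(1),o['joint_velocities'].round(1)); plan([.605,-.1752,.119],down(13.3))
crop('w12_2',220,60,400,230,4,'w12c');s=shot('scene','s12')
crop('s12',180,110,320,260,5,'s12c')
E
```

```text
[ 0.6054 -0.1747  0.1194] 0.021600411476934957 [-0.5 -0.  -2.8] [-0.  -0.1  0.1 -0.1  0.1 -0.1 -0.1]
shift(tool, units) [ 0.01 -0.01 -0.01] turn units [0. 0. 0.] min rows 0.0 0.0
[ 0.6054 -0.1747  0.1194] 0.021515893192574277 [ 0.   1.  -3.2] [ 0.  -0.  -0.   0.   0.1  0.   0. ]
shift(tool, units) [ 0.01 -0.01 -0.01] turn units [0. 0. 0.] min rows 0.0 0.0
[ 0.6054 -0.1747  0.1194] 0.022109348156594464 [-0.9 -0.2 -3.2] [-0. -0. -0. -0. -0. -0. -0.]
shift(tool, units) [ 0.01 -0.01 -0.01] turn units [ 0.  0. -0.] min rows 0.0 0.0
```

View pics/w12c.png

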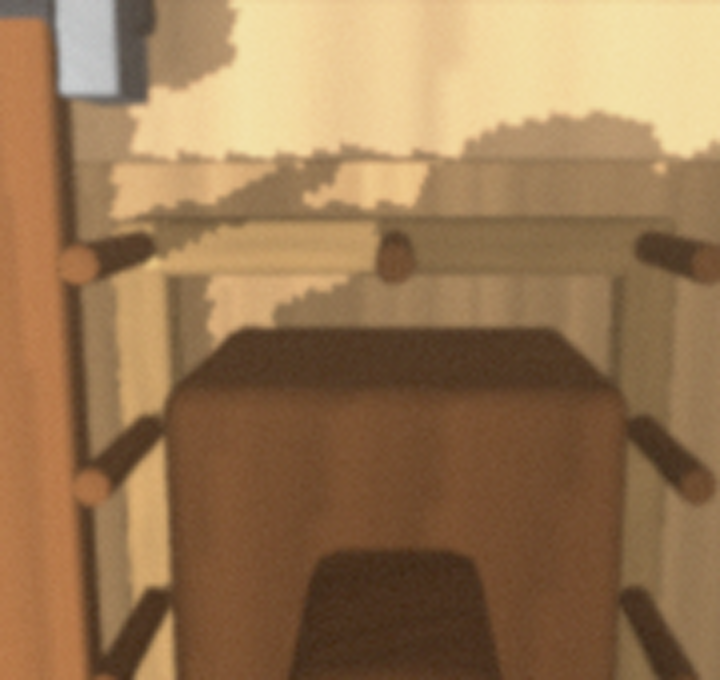

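View pics/s12c.png

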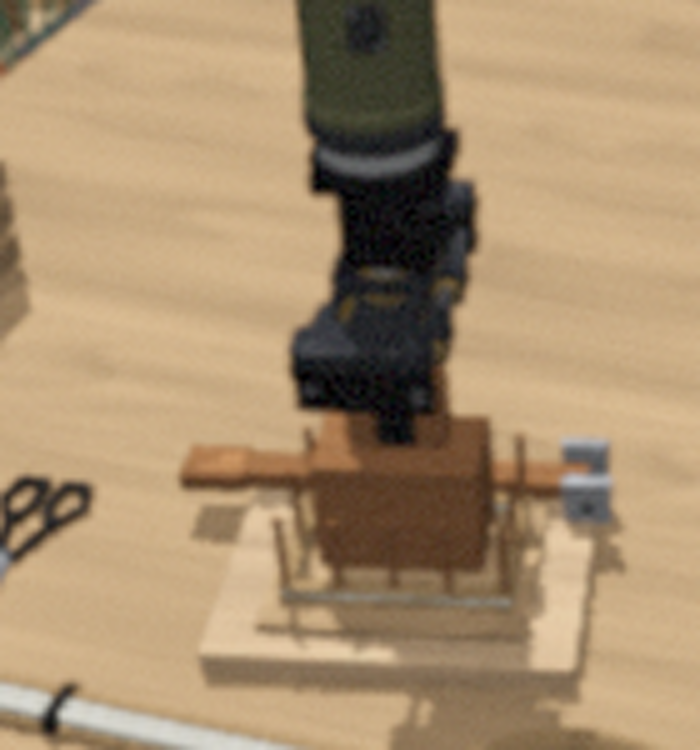

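The block is centred. The gap to the band's back edge is about 10 mm, as expected, and the sideways offset is about 1 mm. It is still, and the load is its own weight. I hand in.

```bash
python3 - <<'E'
from cell import env
print(env.sign_off())
o=env.get_obs();print(o['time_s'],o['tool_pos'],o['grip_width'],o['force'])
E
```

```text
the job is handed in; nothing more can be done
None
the job is handed in; nothing more can be done
```

The clamp bar is fully down, and the brown oblong block is held still inside the stakes, about 11 mm above the basket floor. I handed the job in at about 19 s. The sign-off gives no verdict, so these are my own last checks:

- **Clamp:** I pushed the paddle down along its arc to the hard stop, at about 20 N with the fingertip 38 mm above the table. Later pictures show the bar still level.
- **Grip:** the fingers are 21.6 mm apart on the handle with a 35 N squeeze. The force reading is about 3 N, which matches the block's weight, so there is no sign of it resting on anything.
- **Height:** the 11 mm comes from the arm position at the grasp. The camera checks were less exact: some suggested the block sits a few millimetres higher, and one weaker fit suggested up to 7 mm lower. All of these stay within the 3 to 20 mm allowed.
- **Centring:** it is about 1 mm off sideways, and the gap to the back edge of the woven band is about 10 mm, as it should be. It lines up square with the stakes in the wrist picture.
- **Stillness:** joint speeds read about 0.

The scene and top cameras disagreed by about 12 mm on the basket's position. I used the wrist camera instead, which fell between them and predicted the stake tips closely. I saw no contact with the basket or the other things on the way.

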